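# Put a child's shoe last away and lap the locker doors

### The arm

A 6-joint arm with a two-finger parallel gripper is mounted at the origin on the work surface. World frame = base frame: x ahead of the robot, y to its left, z up, the work surface at z = 0. Lengths are in mm, angles in rad, forces in N, time in s.
With the tool pointing down it reaches from about 400 to 925 mm from the base axis. Payload 3.4 kg.
Tool frame: the origin (TCP) lies at the centre of the arm's flange, where the gripper is bolted on; the fingertips stand 173 mm ahead of it and the grasp point (between the pads) lies 155 mm ahead of it (ctrl.tips_ahead is the distance from the TCP to the fingertips, in mm); z points along the fingers, y is the line along which they close (so a half turn about z gives the same grasp; the last joint's range is limited). The gripper opens to 85 mm and grips with 20 to 120 N. Pads are 22 mm wide; open, the fingers measure 114 mm over their backs; the gripper's body (76 mm by 85 mm) begins 54 mm behind the grasp point. The pads swing forward as they close: fully open they stand 13 mm farther back than shut.
Start: joints at [-1.399, 0.307, 1.506, -0, 1.328, -0.073], TCP at [139.891, -557.73, 404.705] pointing down, gripper open.
Joint ranges: [-3.12, 3.12], [-1.05, 2.28], [0.14, 2.33], [-1.42, 4.57], [0.1, 2.73], [-2.68, 2.68]. Speed limits (rad/s): [2.57, 2.57, 3.14, 3.14, 3.14, 3.14].

### API

Orientations are given as a unit quaternion [x, y, z, w].
In Python, from workcell import ctrl gives the robot as it stands.
- The arm moves only by the tool drive_tool, never from a script. Its arguments are lists of equal length, an entry for each row: "fingers": the gripper command: -1 is fully open, 1 is shut, values between are in proportion; "linear": the shift along the tool's x, y, z in cm, a list of three; "dr": the turn, a rotation vector about the tool's x, y, z in rad, a list of three. In form: {"fingers": [fingers, ...], "linear": [[dx, dy, dz], ...], "dr": [[rx, ry, rz], ...]}. A call has 1 to 20 rows; each row shifts and turns the commanded pose from where the row before left it, along the tool's axes as they then stand; what a row does not reach is not made up. A row lasts 1/10 s, in which the tool goes at most 50 mm and 8.59 degrees, less where a joint would pass 70% of its speed; a pose out of reach is approached as far as the arm can. A call with a gripper value outside its range is refused whole. The fingers move at their own pace and stop on an object; "grip_force" is the grip in N (left out, the last holds). Time passes only in rows, so rows that do not move let the fingers close. It gives the time, the measured TCP pose, the force, the opening and the grip force at its end, in the units of the state.
- ctrl.state(): the state, without advancing time (a new reading comes with each control period).
- ctrl.read_camera(name): name is "scene" or "top"; returns a dict with "pixels" (400x640x3 uint8, red, green, blue), "z_map" (400x640 float32, mm along the optical axis (not along the pixel's ray), 0 where there is no reading), "fx", "fy", "cx", "cy" (pixels), "k1" (the pictures are not rectified: a ray, as slopes to the right and down, at radius r is drawn at 1 + k1 r^2 times it, then the intrinsics apply), "cam_to_world" (4x4, takes a point from camera to world coordinates). Camera axes: x right, y down, z forward; pixel columns grow to the right and rows downward; lengths in mm; the calibration is good to about 2 mm. A picture is of the moment at which its call begins.
- ctrl.sign_off(): hands the job in; it is judged then, once.
Trained networks look in a picture, given as the dict that the camera call returned (one of the last four; its "shot" number tells which), for a name from the list of things; names that differ only in an ending like _2 or _b are one class to them, and where a whole thing is asked for, a point or a joint stands for the part that bears it (a point fixed in the world has none). Each returns a list of dicts, best first, with "score" (0 to 1); they miss things now and then, are a little off and sometimes report something else, mostly with a low value. They report only what shows in the picture. A call takes as long as a camera call. They do not tell look-alikes from the thing itself.
- ctrl.silhouettes(picture, name): "pixels" (400x640 bool, what is visible of it) and "centre" ([column, row] in pixels, amid what is visible of it).
- ctrl.tip_of(picture, name): "centre" ([column, row] in pixels: a listed point, or the origin of a listed thing).
The state is a dict: "t": time; "joints": joint angles; "joint_vel": joint speeds; "joint_torque": joint torques, N m; "eef_pos": TCP position; "ee_rot": TCP orientation; "contact_force": force on the tool from outside, world axes, zero at the start; "torque": the same for the moment, N m; "width": finger opening in mm; "grasp_force": force on a finger pad.
Only numpy, scipy, OpenCV 4.12 (cv2) and the standard library are available. Lean on these libraries where they do the work, as an engineer would, in place of code of your own. Each camera call takes 0.05 s, during which the arm holds its last target. There are 200 camera calls.

### The job

Put the small child's shoe last away in the ventilated bench locker: toe first, standing on its sole on the locker floor, fully inside. Then shut the locker: first the left leaf (as the robot faces it), whose free edge is thinned by a rebate, then the right leaf, whose flange must end lapped over that rebate, both fully shut. Leave the other things on the bench where they are.

Things in the scene. Friction and masses are not known exactly. Their poses are not given: they have to be found in the camera images.
- locker: Fixed grey steel locker 280 wide, 225 deep, 262 high. Origin: on the bench under the middle of the carcass front; x into the locker, y left, z up. Mouth: plane x = 0, 260 wide. Floor top at z = 12, underside of the roof at z = 250, bare on top: nothing goes in from straight above. 215 deep inside, upright bars at the back. Two open leaves hang at its front.
- leaf_rebated (a joint): Left leaf, hinged at the left on an upright axis. 0 = shut (firm stop); grows as it swings towards the robot, to 1.95 rad (1.57 = square to the front). Friction holds it where it is left (1 N at the edge); push its outer face to shut it. 16 thick, z = 10 to 260, reaches 137 from the hinge; the last 24 are rebated: only the inner 7 thick. Knob 90 from the hinge at z = 80, 22 proud.
- leaf_rebated_hinge (a point): On the left leaf's hinge axis, level with its top (z = 260). The axis lies in the leaf's outer face, 16 in front of the carcass front, 139 left of the middle. Axes turn with the leaf, parallel to the locker's when shut; -y runs to the free edge, -x out of the outer face.
- leaf_rebated_edge (a point): On the left leaf's outer face at its top, 113 from the hinge, where the rebate begins; moves with the leaf.
- leaf_flanged (a joint): Right leaf, hinged at the right; values, friction, thickness and height as for the left leaf. It reaches 137 from its hinge; from there a flange, 7 thick at the outer side, runs on to 158. With both shut the flange lies over the left leaf's rebate; if this leaf is shut first, the flange blocks the left one. Knob 95 from the hinge at z = 80, 22 proud.
- leaf_flanged_hinge (a point): On the right leaf's hinge axis, level with its top (z = 260), in its outer face, 16 in front of the carcass front, 139 right of the middle. Axes turn with the leaf, parallel to the locker's when shut; +y runs to the free edge, -x out of the outer face.
- leaf_flanged_edge (a point): On the right leaf's outer face at its top, at the end of the flange, 158 from the hinge; moves with the leaf.
- last: Small child's shoe last, blue plastic, 0.28 kg, 150 long, 56 wide, 87 high, on its sole. Origin: on the sole under the middle of the cone (upright ankle block at the heel end); x to the toe, y left, z up. The cone's sides are 36 apart, from 24 behind to 26 ahead of the origin, at heights 45 to 86: grip it there across y. Heel ends 38 behind the origin, toe 112 ahead.
- last_toe (a point): Tip of the last's toe, 112 ahead of its origin, 6 above the sole.
- tin: Bystander: closed round metal tin, 60 across, 66 high; origin under its centre. It and the small last may stand in either of two places.
- wedge: Bystander: cork wedge heel, 75 by 42, 46 high; origin under its centre.
- big_last: Bystander: adult's shoe last, same shape and material as the small one but 1.55 times as large (233 long, 135 high); origin on its sole under the cone, x to the toe.
- hammer: Bystander: hammer lying on the bench; its handle to -x of its own frame, origin on its underside.
- brush: Bystander: brush lying on the bench; its handle to -x of its own frame, origin on its underside.
- cork_block: Bystander: cork block 85 by 50, 28 high; origin under its centre.
- jar: Bystander: closed jar 56 across, 75 high; origin under its centre.
Not all that is in view belongs to the job. Leave any green, orange or pink look-alike of the last alone.

How it is judged:
By the outcome, as a careful person would: the job done as asked, in the order asked, and still so for the second after the job is handed in, with the robot touching nothing.
It also fails if it takes over 67 s, if anything falls off the work surface, if the arm or the gripper's body presses on something with over 40 N, if the wrist force passes 120 N, or if a joint passes its speed limit or range.

## Working session

There is one attempt and no reset: what is moved stays moved. The work goes in short steps, Python scripts to look and compute and a tool call to move; the robot and the scene stay as the last step left them, time stands still between calls to the robot, and variables do not carry over. Pictures are saved under pics/ and viewed, at most 10 in all, crops included, and the job is handed in when it is done.

Besides the shell and the picture viewer there is one more tool, called after ">>>" in YAML: its name, and indented under it one key for each argument. drive_tool: Moves the arm, as the interface text tells. Its arguments: {"type":"object","properties":{"fingers":{"type":"array","items":{"type":"number"}},"linear":{"type":"array","items":{"type":"array","items":{"type":"number"}}},"dr":{"type":"array","items":{"type":"array","items":{"type":"number"}}},"grip_force":{"type":"number"}},"required":["fingers","linear","dr"]}

```bash
mkdir -p pics; ls; cat > h.py <<'E'
import numpy as np, cv2
from workcell import ctrl
def ray(p,u,v):
    a=np.array([(u-p['cx'])/p['fx'],(v-p['cy'])/p['fy']],float); s=a.copy()
    for _ in range(20): s=a/(1+p['k1']*(s@s))
    return np.array([s[0],s[1],1.])
def W(p,c): 
    c=np.append(c,1); return (np.array(p['cam_to_world'])@c)[:3]
def atz(p,u,v,z):
    o=W(p,np.zeros(3)); d=W(p,ray(p,u,v))-o; return o+d*(z-o[2])/d[2]
def dep(p,u,v):
    return W(p,ray(p,u,v)*p['z_map'][int(round(v)),int(round(u))])
def cloud(p,mask):
    vs,us=np.nonzero(mask&(p['z_map']>0))
    a=np.stack([(us-p['cx'])/p['fx'],(vs-p['cy'])/p['fy']],1); s=a.copy()
    for _ in range(20): s=a/(1+p['k1']*(s**2).sum(1,keepdims=True))
    z=p['z_map'][vs,us][:,None]
    c=np.hstack([s*z,z,np.ones_like(z)])
    return (c@np.array(p['cam_to_world']).T)[:,:3]
E
python3 - <<'E'
from h import *
for n in ['scene','top']:
    p=ctrl.read_camera(n); cv2.imwrite(f'pics/{n}0.png',p['pixels'][:,:,::-1])
    print(n,np.round(p['cam_to_world'],3).tolist(),p['fx'],p['k1'])
    for k in ['locker','leaf_rebated_hinge','leaf_rebated_edge','leaf_flanged_hinge','leaf_flanged_edge','last','last_toe','tin','wedge','big_last','hammer','brush','cork_block','jar']:
        r=ctrl.tip_of(p,k)
        z=260 if 'leaf' in k else 6 if 'toe' in k else 0
        for q in r[:3]:
            print(k,round(q['score'],2),np.round(q['centre']),np.round(atz(p,*q['centre'],z)),)
E
```

```text
pics
scene [[-0.113, 0.773, -0.624, 1395.039], [0.994, 0.086, -0.074, 96.269], [-0.003, -0.629, -0.778, 1271.928], [0.0, 0.0, 0.0, 1.0]] 431.9447534285917 0.040920706362746855
leaf_rebated_hinge 0.46 [390. 212.] [603. 208. 260.]
leaf_rebated_edge 0.77 [397. 182.] [485. 230. 260.]
leaf_flanged_hinge 0.61 [304. 201.] [589. -48. 260.]
leaf_flanged_hinge 0.4 [217. 191.] [ 581. -318.  260.]
leaf_flanged_edge 0.61 [320. 160.] [416. -18. 260.]
last 0.86 [242. 206.] [ 436. -313.    0.]
last 0.86 [275. 237.] [ 557. -163.    0.]
last 0.75 [246. 276.] [ 720. -232.    0.]
last_toe 0.83 [243. 308.] [ 836. -214.    6.]
last_toe 0.78 [292. 189.] [ 336. -135.    6.]
last_toe 0.67 [302. 197.] [372. -94.   6.]
tin 0.93 [234. 252.] [ 633. -293.    0.]
big_last 0.46 [442. 255.] [568. 419.   0.]
hammer 0.88 [461. 224.] [428. 492.   0.]
brush 0.81 [454. 282.] [664. 451.   0.]
cork_block 0.59 [215. 188.] [ 360. -434.    0.]
cork_block 0.26 [228. 232.] [ 554. -336.    0.]
jar 0.55 [442. 254.] [561. 418.   0.]
top [[0.01, -0.984, 0.178, 283.535], [-1.0, -0.012, -0.014, 8.767], [0.016, -0.178, -0.984, 1443.61
[... 285 characters left out ...]
.67 [336. 171.] [586. -48. 260.]
leaf_flanged_hinge 0.48 [394. 182.] [ 556. -229.  260.]
leaf_flanged_edge 0.78 [330. 223.] [425. -31. 260.]
last 0.82 [383. 150.] [ 742. -242.    0.]
last 0.73 [385. 282.] [ 243. -241.    0.]
last 0.72 [366. 192.] [ 575. -173.    0.]
last_toe 0.82 [416. 198.] [ 551. -359.    6.]
last_toe 0.82 [363. 257.] [ 332. -159.    6.]
last_toe 0.82 [367. 221.] [ 465. -176.    6.]
tin 0.72 [398. 181.] [ 619. -294.    0.]
wedge 0.75 [445. 224.] [ 455. -467.    0.]
big_last 0.57 [435. 173.] [ 652. -437.    0.]
hammer 0.76 [188. 231.] [419. 483.   0.]
brush 0.9 [202. 165.] [673. 448.   0.]
cork_block 0.64 [437. 245.] [ 379. -436.    0.]
jar 0.49 [210. 196.] [553. 409.   0.]
```

View pics/scene0.png

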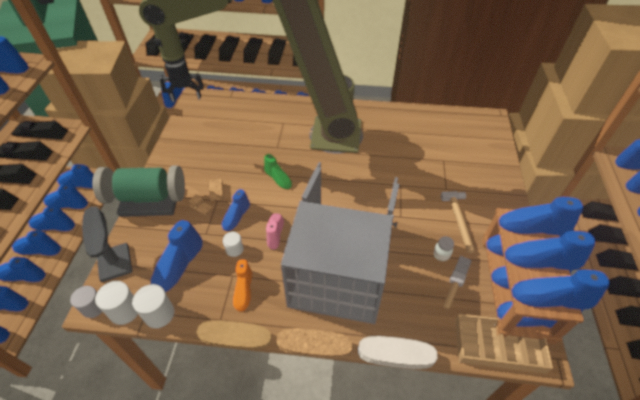

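View pics/top0.png

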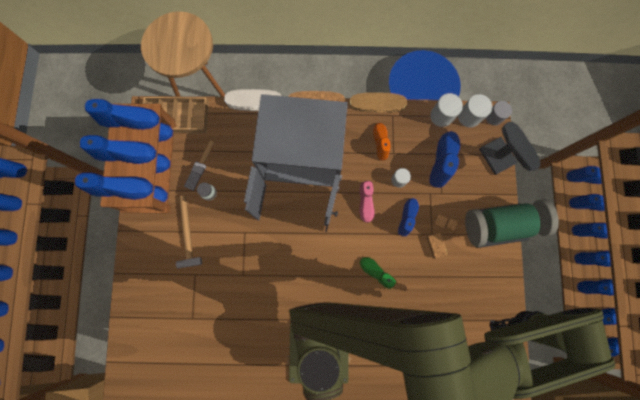

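The target blue last shows at scene (235,210) and top (409,217). The pink, orange and green lasts are look-alikes, and the leaves stand roughly square, at top (255,190) and (331,205).

```bash
cat > m.py <<'E'
from h import *
def fitlast(p,q,box=(380,620,-420,-250)):
    pts=[]
    for c in (p,q):
        hsv=cv2.cvtColor(c['pixels'],cv2.COLOR_RGB2HSV)
        m=(hsv[...,0]>105)&(hsv[...,0]<125)&(hsv[...,1]>120)
        C=cloud(c,m); k=(C[:,0]>box[0])&(C[:,0]<box[1])&(C[:,1]>box[2])&(C[:,1]<box[3])&(C[:,2]>-5)&(C[:,2]<130); pts.append(C[k])
    return pts
if __name__=='__main__':
    p=ctrl.read_camera('scene');q=ctrl.read_camera('top')
    for C in fitlast(p,q):
        print(len(C),C.min(0).round(),C.max(0).round()); 
        hi=C[C[:,2]>75]; lo=C[C[:,2]<45]; print('hi',len(hi),hi.mean(0).round(1),'lo',lo.mean(0).round(1))
        r=cv2.minAreaRect(C[:,:2].astype(np.float32)); print('all',r); print('hi',cv2.minAreaRect(hi[:,:2].astype(np.float32)))
    full=np.ones((400,640),bool)
    for c in (p,q):
        C=cloud(c,full); k=(C[:,2]>245)&(C[:,2]<275)&(C[:,0]>400)&(C[:,0]<900)&(C[:,1]>-130)&(C[:,1]<300); C=C[k]
        print('roof',len(C),'z',np.median(C[:,2]))
        R=C[C[:,0]>640]; L=C[(C[:,0]<590)]
        print(cv2.minAreaRect(R[:,:2].astype(np.float32)))
        for s in (L[L[:,1]>90],L[L[:,1]<60]):
            if len(s)>3: print('leaf',len(s),cv2.fitLine(s[:,:2].astype(np.float32),cv2.DIST_HUBER,0,.01,.01).ravel().round(3),s.min(0).round(),s.max(0).round())
    big=cv2.resize(p['pixels'][150:260,180:340],None,fx=5,fy=5,interpolation=2); cv2.imwrite('pics/crop1.png',big[:,:,::-1])
    for c in (p,q):
        for n in('last','last_toe'):
            for r in ctrl.tip_of(c,n): print(n,round(r['score'],2),np.round(r['centre']),atz(c,*r['centre'],6*(n!='last')).round())
E
python3 m.py
```

```text
437 [ 427. -354.    5.] [ 551. -290.   90.]
hi 77 [ 454.9 -306.7   83.9] lo [ 515.2 -325.6   28.9]
all ((490.8683776855469, -322.4494934082031), (38.11974334716797, 129.38963317871094), 70.60882568359375)
hi ((453.6407165527344, -306.50732421875), (27.547117233276367, 48.39186477661133), 70.06060791015625)
407 [ 414. -420.   17.] [ 620. -289.   94.]
hi 137 [ 448.4 -311.9   85.7] lo [ 524.4 -339.8   33.1]
all ((524.1160888671875, -344.84417724609375), (50.02248001098633, 237.62103271484375), 61.14494323730469)
hi ((523.7069091796875, -352.63250732421875), (34.809181213378906, 230.6732940673828), 61.499446868896484)
roof 7301 z 261.168858618482
((730.5458984375, 66.22728729248047), (284.5238037109375, 200.23667907714844), 85.93995666503906)
leaf 151 [ 9.91000e-01 -1.33000e-01  5.31412e+02  2.21032e+02] [463. 206. 252.] [589. 237. 264.]
leaf 242 [ 9.78000e-01 -2.07000e-01  5.06403e+02 -3.23160e+01] [420. -57. 245.] [580. -12. 264.]
roof 6563 z 261.9746127326507
((731.172119140625, 65.14971923828125), (281.95257568359375, 200.12086486816406), 85.94670867919922)
leaf 227 [ 9.91000e-01 -1.
[... 209 characters left out ...]

last 0.87 [243. 208.] [ 440. -305.    0.]
last 0.69 [272. 238.] [ 563. -173.    0.]
last 0.64 [273. 174.] [ 262. -227.    0.]
last_toe 0.93 [241. 311.] [ 846. -217.    6.]
last_toe 0.71 [225. 229.] [ 548. -346.    6.]
last_toe 0.69 [277. 215.] [ 465. -173.    6.]
last_toe 0.63 [290. 187.] [ 327. -147.    6.]
last 0.87 [382. 152.] [ 732. -235.    0.]
last 0.8 [401. 226.] [ 450. -302.    0.]
last 0.78 [367. 194.] [ 566. -177.    0.]
last 0.57 [416. 195.] [ 565. -361.    0.]
last 0.28 [209. 193.] [563. 413.   0.]
last_toe 0.93 [415. 198.] [ 552. -356.    6.]
last_toe 0.81 [366. 223.] [ 459. -171.    6.]
last_toe 0.77 [362. 257.] [ 332. -155.    6.]
last_toe 0.63 [376. 124.] [ 841. -216.    6.]
```

View pics/crop1.png

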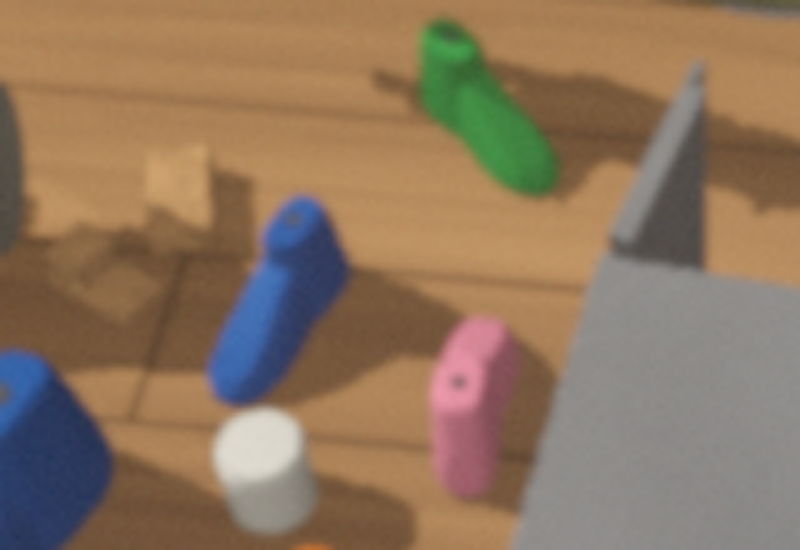

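The crop shows the blue last with its cone at crop (295,220) and its toe at (235,385). The toe points away from the robot and the tin stands beyond it.

```bash
cat > g.py <<'E'
from h import *
from scipy.spatial.transform import Rotation as R
def tool(yaw,pitch,flip=1):
    z=np.array([np.cos(pitch)*np.cos(yaw),np.cos(pitch)*np.sin(yaw),-np.sin(pitch)])
    y=flip*np.array([-np.sin(yaw),np.cos(yaw),0]); x=np.cross(y,z)
    return R.from_matrix(np.stack([x,y,z],1))
def go(pos,rot=None,grasp=None):
    s=ctrl.state(); r0=R.from_quat(s['ee_rot']); p0=np.array(s['eef_pos'])
    rot=rot or r0; pos=np.array(pos,float)
    if grasp: pos=pos-rot.apply([0,0,grasp])
    print('target TCP',pos.round(1),'lin cm',(r0.inv().apply(pos-p0)/10).round(2),'in final frame',(rot.inv().apply(pos-p0)/10).round(2),'rotvec',(r0.inv()*rot).as_rotvec().round(3), 'dist',np.linalg.norm(pos-p0).round())
LO=np.array([606.1,74.6]); LY=-0.071
def lk(x,y): return LO+[x*np.cos(LY)-y*np.sin(LY), x*np.sin(LY)+y*np.cos(LY)]
E
python3 - <<'E'
from m import *; from g import *
s=ctrl.state(); print(s['t'],R.from_quat(s['ee_rot']).as_matrix().round(3).tolist(),s['width'])
p=ctrl.read_camera('scene');q=ctrl.read_camera('top')
A=[C[(C[:,1]>-372)&(C[:,0]<575)] for C in fitlast(p,q)]
for C in A:
    r=cv2.minAreaRect(C[:,:2].astype(np.float32)); print(r)
    hi=C[C[:,2]>80]; print(cv2.minAreaRect(hi[:,:2].astype(np.float32)))
for f in (1,-1): go([452,-308,68],tool(-.37,.785,f),152)
E
```

```text
1.8 [[0.97, 0.243, -0.0], [0.243, -0.97, 0.0], [-0.0, -0.0, -1.0]] 85.32605538257569
((491.70623779296875, -319.2194519042969), (40.093040466308594, 129.271240234375), 64.70037841796875)
((450.96844482421875, -307.1221008300781), (23.853065490722656, 47.852840423583984), 71.38345336914062)
((482.3666076660156, -321.67034912109375), (46.59210205078125, 142.5486297607422), 63.57857894897461)
((446.2991638183594, -311.1388244628906), (33.34754180908203, 52.212581634521484), 64.59050750732422)
target TCP [ 351.8 -269.1  175.4] lin cm [ 27.57 -22.84  22.93] in final frame [ 9.63 34.57 22.79] rotvec [-0.978 -0.311 -2.361] dist 425.0
target TCP [ 351.8 -269.1  175.4] lin cm [ 27.57 -22.84  22.93] in final frame [ -9.63 -34.57  22.79] rotvec [-0.242  0.76   0.583] dist 425.0
```

```bash
python3 - <<'E'
from g import *
go([330,-300,380],None); go([448,-307,68],tool(-.43,.785,-1),152)
E
```

```text
target TCP [ 330. -300.  380.] lin cm [ 24.71 -20.37   2.47] in final frame [ 24.71 -20.37   2.47] rotvec [0. 0. 0.] dist 321.0
target TCP [ 350.3 -262.2  175.4] lin cm [ 27.6  -23.55  22.93] in final frame [-11.41 -35.63  21.02] rotvec [-0.265  0.755  0.64 ] dist 429.0
```

>>> drive_tool:
  fingers: [-1,-1,-1,-1,-1,-1,-1,-1,-1,-1,-1,-1]
  linear:
    - [2.06,-1.7,0.2]
    - [2.06,-1.7,0.2]
    - [2.06,-1.7,0.2]
    - [2.06,-1.7,0.2]
    - [2.06,-1.7,0.2]
    - [2.06,-1.7,0.2]
    - [2.06,-1.7,0.2]
    - [2.06,-1.7,0.2]
    - [2.06,-1.7,0.2]
    - [2.06,-1.7,0.2]
    - [2.06,-1.7,0.2]
    - [2.06,-1.7,0.2]
  dr:
    - [0,0,0]
    - [0,0,0]
    - [0,0,0]
    - [0,0,0]
    - [0,0,0]
    - [0,0,0]
    - [0,0,0]
    - [0,0,0]
    - [0,0,0]
    - [0,0,0]
    - [0,0,0]
    - [0,0,0]

```text
t: 3.1
eef_pos: [330.6, -298.8, 380.8]
ee_rot: [0.992, 0.123, 0.0, 0.0]
contact_force: [-0.0, 0.2, -0.6]
width: 85.7
grasp_force: 0.0
```

>>> drive_tool:
  fingers: [-1,-1,-1,-1,-1,-1,-1,-1,-1,-1,-1,-1]
  linear:
    - [0,0,0]
    - [0,0,0]
    - [0,0,0]
    - [0,0,0]
    - [0,0,0]
    - [0,0,0]
    - [0,0,0]
    - [0,0,0]
    - [0,0,0]
    - [0,0,0]
    - [0,0,0]
    - [0,0,0]
  dr:
    - [-0.022,0.063,0.053]
    - [-0.022,0.063,0.053]
    - [-0.022,0.063,0.053]
    - [-0.022,0.063,0.053]
    - [-0.022,0.063,0.053]
    - [-0.022,0.063,0.053]
    - [-0.022,0.063,0.053]
    - [-0.022,0.063,0.053]
    - [-0.022,0.063,0.053]
    - [-0.022,0.063,0.053]
    - [-0.022,0.063,0.053]
    - [-0.022,0.063,0.053]

```text
t: 4.3
eef_pos: [329.8, -299.8, 381.0]
ee_rot: [0.902, -0.196, 0.376, 0.082]
contact_force: [0.8, -0.4, 0.5]
width: 85.4
grasp_force: 0.0
```

```bash
python3 - <<'E'
from g import *
s=ctrl.state(); print(s['t'],np.round(s['joints'],3),np.round(s['eef_pos']),R.from_quat(s['ee_rot']).as_matrix().round(3).tolist())
T=tool(-.43,.785,-1)
z=T.apply([0,0,1]); g=np.array([448,-307,68.])
go(g-90*z,T,152); go(g,T,152)
E
```

```text
4.3 [-1.008  0.033  2.112  0.966  0.493  0.233] [ 330. -300.  381.] [[0.641, -0.415, 0.646], [-0.293, -0.91, -0.295], [0.71, -0.0, -0.705]]
target TCP [ 292.4 -235.6  239.1] lin cm [-14.35  -4.28   5.69] in final frame [-14.33  -4.27   5.73] rotvec [-0.001 -0.003  0.001] dist 160.0
target TCP [ 350.3 -262.2  175.4] lin cm [-14.38  -4.27  14.69] in final frame [-14.33  -4.27  14.73] rotvec [-0.001 -0.003  0.001] dist 210.0
```

>>> drive_tool:
  fingers: [-1,-1,-1,-1,-1,-1]
  linear:
    - [-1.45,-0.71,1.52]
    - [-1.45,-0.71,1.52]
    - [-1.45,-0.71,1.52]
    - [-1.45,-0.71,1.52]
    - [-1.45,-0.71,1.52]
    - [-1.45,-0.71,1.52]
  dr:
    - [0,0,0]
    - [0,0,0]
    - [0,0,0]
    - [0,0,0]
    - [0,0,0]
    - [0,0,0]

```text
t: 4.9
eef_pos: [350.2, -263.9, 260.5]
ee_rot: [0.903, -0.195, 0.376, 0.081]
contact_force: [0.1, 0.5, 0.5]
width: 85.2
grasp_force: 0.0
```

```bash
python3 - <<'E'
from g import *
s=ctrl.state(); print(s['t'],np.round(s['joints'],3),np.round(s['eef_pos']),R.from_quat(s['ee_rot']).as_matrix().round(3).tolist())
go([448,-307,68],tool(-.43,.785,-1),152)
p=ctrl.read_camera('scene')
cv2.imwrite('pics/s1.png',cv2.resize(p['pixels'][110:290,130:370],None,fx=3,fy=3)[:,:,::-1])
E
```

```text
4.9 [-0.887  0.281  2.32   2.09   0.374 -0.888] [ 350. -264.  261.] [[0.642, -0.412, 0.647], [-0.291, -0.911, -0.292], [0.709, -0.001, -0.705]]
target TCP [ 350.3 -262.2  175.4] lin cm [-6.08 -0.16  5.95] in final frame [-6.06 -0.16  5.97] rotvec [-0.004 -0.003  0.004] dist 85.0
```

View pics/s1.png

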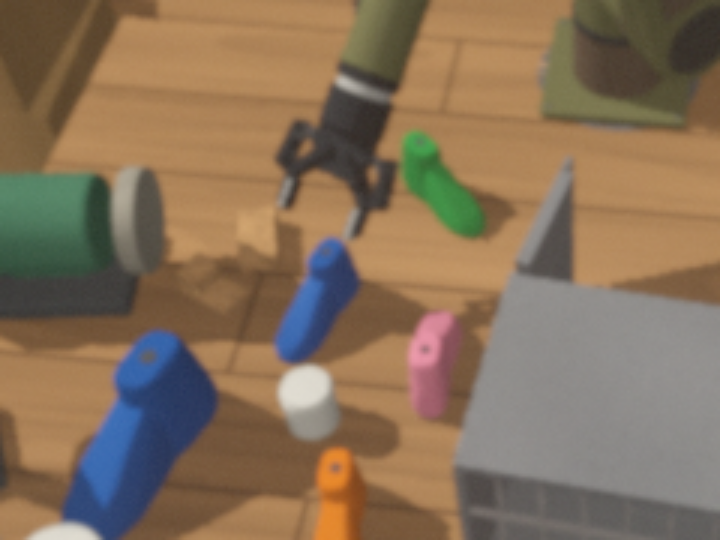

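The gripper is above and behind the last and off the green one, but joint 3 is at its limit. I'll fit the arm's kinematics and choose a steeper pitch.

```bash
cat > k.py <<'E'
from g import *
from scipy.optimize import least_squares
def fk(j,P):
    a1,d1,L1,L2,e,o,d6=P
    A=R.from_euler('z',j[0]); B=A*R.from_euler('y',j[1]); C=A*R.from_euler('y',j[1]+j[2])
    T=C*R.from_euler('z',j[3])*R.from_euler('y',j[4])*R.from_euler('z',j[5])
    p=A.apply([a1,o,d1])+B.apply([0,0,L1])+C.apply([e,0,L2])+T.apply([0,0,d6]); return p,T
D=[([-1.399,.307,1.506,0,1.328,-.073],[139.9,-557.7,404.7]),([-1.008,.033,2.112,.966,.493,.233],[329.8,-299.8,381.0]),([-.887,.281,2.32,2.09,.374,-.888],[350.2,-263.9,260.5])]
LIM=np.array([[-3.12,3.12],[-1.05,2.28],[.14,2.33],[-1.42,4.57],[.1,2.73],[-2.68,2.68]])
if __name__=='__main__':
    for j,p in D: print(fk(j,[0]*7)[1].as_matrix().round(3).tolist())
    for e0 in (0,1):
        f=lambda P:np.concatenate([fk(j,[*P[:4],P[4]*e0,*P[5:]])[0]-p for j,p in D]+[1e-3*(P-[0,400,400,400,0,0,80])])
        r=least_squares(f,[0,400,400,400,0,0,80.]); print(r.x.round(1),r.fun[:9].round(1))
E
python3 k.py
```

```text
[[-0.242, 0.97, 0.0], [0.97, 0.242, -0.001], [-0.001, -0.0, -1.0]]
[[0.415, 0.641, 0.646], [0.91, -0.293, -0.294], [0.0, 0.71, -0.704]]
[[0.412, 0.642, 0.647], [0.911, -0.291, -0.291], [0.001, 0.709, -0.705]]
[ 51.1 100.4 542.1 347.9  -0.   63.  109.4] [ 16.6  23.9  19.6 -13.2  -4.2  -4.9   9.8 -23.2 -14.7]
[  1.7 192.7 643.4 415.3 108.2  42.4 196.6] [-0.1 -0.   0.1  0.   0.  -0.1  0.1  0.   0.1]
```

```bash
cat >> k.py <<'E'
P=[1.7,192.7,643.4,415.3,108.2,42.4,196.6]
Z90=R.from_euler('z',np.pi/2)
def ik(pos,rot,seeds=None):
    best=None
    s0=seeds or [ctrl.state()['joints'],[-.6,.2,1.9,.3,.8,0],[-.6,.2,1.9,-.3,.8,.0],[-.6,.2,1.9,.3,.8,-2],[0,.5,1.6,0.,.6,-1.57],[0,.5,1.6,0.,.6,1.57],[-.6,.2,1.9,3.,.8,1],[-.6,.2,1.9,3.,.8,-2]]
    for s in s0:
        def f(j):
            p,T=fk(j,P); return np.concatenate([(p-pos)/100,(rot.inv()*T*Z90).as_rotvec()])
        r=least_squares(f,np.clip(s,LIM[:,0]+.01,LIM[:,1]-.01),bounds=LIM.T)
        if best is None or r.cost<best.cost: best=r
    return best.x,best.cost
E
python3 - <<'E'
from k import *
for deg in (45,52,57,62,67,75):
  for fl in (-1,1):
    th=np.radians(deg); out=[]
    T=tool(-.43,th,fl)
    for g in ([448,-307,68],[448,-307,170]):
        j,c=ik(np.array(g)-T.apply([0,0,152]),T); out+=[j.round(2).tolist(),round(c*1e4,1)]
    T=tool(LY,th,fl)
    for x in (-150,50):
        j,c=ik(np.append(lk(x,5),85)-T.apply([0,0,152]),T); out+=[j.round(2).tolist(),round(c*1e4,1)]
    print(deg,fl,*out,sep='\n  ')
E
```

```text
45
  -1
  [-0.87, 0.48, 2.33, 2.22, 0.38, -1.06]
  149.7
  [-0.88, 0.23, 2.3, 1.93, 0.33, -0.71]
  0.0
  [0.23, 0.32, 2.33, -0.85, 0.18, 2.68]
  925.3
  [0.12, 0.52, 2.14, 3.58, 0.33, -1.85]
  0.0
45
  1
  [-0.87, 0.48, 2.33, 2.22, 0.38, 2.08]
  149.7
  [-0.88, 0.23, 2.3, 1.93, 0.33, 2.43]
  0.0
  [0.34, 0.35, 2.33, -1.31, 0.34, 0.14]
  820.9
  [0.12, 0.52, 2.14, 3.58, 0.33, 1.29]
  0.0
52
  -1
  [-0.84, 0.46, 2.32, 2.37, 0.36, -1.16]
  0.0
  [-0.84, 0.2, 2.2, 1.12, 0.27, 0.14]
  0.0
  [0.2, 0.31, 2.33, -0.88, 0.14, 2.68]
  313.9
  [0.11, 0.48, 2.05, 4.31, 0.12, -2.6]
  0.0
52
  1
  [-0.84, 0.46, 2.32, 2.37, 0.36, 1.98]
  0.0
  [-0.81, 0.19, 2.18, 0.82, 0.27, -2.68]
  15.7
  [0.27, 0.33, 2.33, -1.32, 0.24, 0.06]
  263.9
  [0.11, 0.48, 2.05, 4.31, 0.12, 0.54]
  0.0
57
  -1
  [-0.81, 0.42, 2.25, 1.92, 0.22, -0.68]
  0.0
  [-0.81, 0.19, 2.13, 0.64, 0.34, 0.63]
  0.0
  [0.18, 0.3, 2.33, -0.9, 0.1, 2.68]
  84.8
  [0.1, 0.47, 1.98, -0.66, 0.15, 2.37]
  0.0
57
  1
  [-0.81, 0.42, 2.25, 1.92, 0.22, 2.46]
  0.0
  [-0.81, 0.19, 2.13, 0.64, 0.34, -2.51]
  0.0
  [0.23, 0.31, 2.33, -1.38, 0.17, 0
[... 500 characters left out ...]
0.21, 1.99, 0.24, 0.57, 1.07]
  0.0
  [0.18, 0.29, 2.25, -0.42, 0.23, 2.21]
  0.0
  [0.08, 0.47, 1.84, -0.14, 0.43, 1.84]
  0.0
67
  1
  [-0.76, 0.39, 2.11, 0.47, 0.28, -2.33]
  0.0
  [-0.76, 0.21, 1.99, 0.24, 0.57, -2.08]
  0.0
  [0.18, 0.29, 2.25, -0.42, 0.23, -0.93]
  0.0
  [0.08, 0.47, 1.84, -0.14, 0.43, -1.3]
  0.0
75
  -1
  [-0.73, 0.4, 2.0, 0.16, 0.49, 1.14]
  0.0
  [-0.73, 0.24, 1.88, 0.11, 0.77, 1.2]
  0.0
  [0.15, 0.3, 2.14, -0.13, 0.45, 1.89]
  0.0
  [0.07, 0.49, 1.73, -0.06, 0.66, 1.75]
  0.0
75
  1
  [-0.73, 0.4, 2.0, 0.16, 0.49, -2.0]
  0.0
  [-0.73, 0.24, 1.88, 0.11, 0.77, -1.94]
  0.0
  [0.15, 0.3, 2.14, -0.13, 0.45, -1.25]
  0.0
  [0.07, 0.49, 1.73, -0.06, 0.66, -1.39]
  0.0
```

```bash
cat >> k.py <<'E'
def path(wps,n,j=None,show=True):
    """wps: list of (pos,rot) incl. current; n rows per leg -> joint track, per-leg tool-frame total"""
    from scipy.spatial.transform import Slerp
    j=np.array(ctrl.state()['joints']) if j is None else j
    for (p0,r0),(p1,r1),k in zip(wps[:-1],wps[1:],n):
        S=Slerp([0,1],R.concatenate([r0,r1])); mx=np.zeros(6); cm=0
        for i in range(1,k+1):
            q,c=ik(p0+(p1-p0)*i/k,S(i/k),[j]); mx=np.maximum(mx,abs(q-j)); j=q; cm=max(cm,c)
        if show: print('rows',k,'lin/row',(r0.inv().apply(p1-p0)/10/k).round(3),'rot/row',((r0.inv()*r1).as_rotvec()/k).round(4),'maxdj',mx.round(3),'cost',round(cm*1e4,2),'j',j.round(2))
    return j
def cur():
    s=ctrl.state(); return np.array(s['eef_pos']),R.from_quat(s['ee_rot'])
def gp(g,rot,d=152): return (np.array(g,float)-rot.apply([0,0,d]),rot)
E
python3 - <<'E'
from k import *
o=np.array([448,-307]); u=np.array([np.cos(.43),-np.sin(.43)]); g=o-6*u; print(g)
for deg in (57,60):
    th=np.radians(deg); T=tool(-.43,th,-1); c=cur()
    w=[c,(c[0]+[0,0,60],T),gp([*g,150],T),gp([*g,65],T)]
    print(deg); j=path(w,[6,8,10])
    L=tool(LY,th,-1); h=lambda x,y,z: gp([*lk(x,y),z+65],L)
    w=[w[-1],gp([*g,360],T),h(-130,5,290),h(-130,5,130),h(42,5,15)]
    path(w,[12,20,10,20],j)
E
```

```text
[ 442.5462055  -304.49877519]
57
rows 6 lin/row [ 0.706 -0.001 -0.708] rot/row [-0.0007 -0.0346  0.0005] maxdj [0.008 0.036 0.031 0.318 0.056 0.328] cost 0.0 j [-0.84  0.12  2.14  0.59  0.4   0.67]
rows 8 lin/row [-0.076 -0.015  0.554] rot/row [0. 0. 0.] maxdj [0.003 0.013 0.004 0.033 0.015 0.032] cost 0.0 j [-0.82  0.22  2.17  0.79  0.29  0.47]
rows 10 lin/row [-0.463 -0.     0.713] rot/row [0. 0. 0.] maxdj [0.    0.022 0.012 0.146 0.02  0.149] cost 0.0 j [-0.82  0.43  2.27  2.    0.23 -0.76]
rows 12 lin/row [ 1.339  0.    -2.062] rot/row [0. 0. 0.] maxdj [0.    0.063 0.046 0.403 0.07  0.412] cost 0.0 j [-0.82 -0.06  1.82  0.27  0.86  1.06]
rows 20 lin/row [-0.549 -1.713 -0.326] rot/row [ 0.0098  0.     -0.0151] maxdj [0.059 0.016 0.015 0.03  0.003 0.055] cost 0.0 j [ 0.2  -0.14  1.89 -0.2   0.84  1.94]
rows 10 lin/row [-0.871  0.     1.342] rot/row [0. 0. 0.] maxdj [0.    0.03  0.031 0.056 0.052 0.06 ] cost 0.0 j [ 0.2   0.07  2.18 -0.44  0.36  2.21]
rows 20 lin/row [ 0.408 -0.     0.951] rot/row [0. 0. 0.] maxdj [0.007 0.022 0.013 0.02  0.019 0.017] cost 0.0 j [ 0.1   0.47  2.   -
[... 402 characters left out ...]
.    0.021 0.011 0.157 0.024 0.16 ] cost 0.0 j [-0.8   0.41  2.23  1.51  0.18 -0.26]
rows 12 lin/row [ 1.229  0.    -2.129] rot/row [0. 0. 0.] maxdj [0.    0.059 0.046 0.422 0.071 0.43 ] cost 0.0 j [-0.8  -0.05  1.78  0.23  0.93  1.11]
rows 20 lin/row [-0.567 -1.725 -0.298] rot/row [ 0.009   0.     -0.0155] maxdj [0.057 0.016 0.015 0.025 0.003 0.049] cost 0.0 j [ 0.19 -0.12  1.86 -0.16  0.9   1.9 ]
rows 10 lin/row [-0.8    0.     1.386] rot/row [0. 0. 0.] maxdj [0.    0.028 0.031 0.032 0.052 0.036] cost 0.0 j [ 0.19  0.08  2.14 -0.31  0.43  2.08]
rows 20 lin/row [0.457 0.    0.928] rot/row [0. 0. 0.] maxdj [0.007 0.022 0.013 0.006 0.018 0.003] cost 0.0 j [ 0.1   0.47  1.96 -0.41  0.21  2.12]
```

>>> drive_tool:
  fingers: [-1,-1,-1,-1,-1,-1,-1,-1,-1,-1,-1,-1,-1]
  linear:
    - [0.35,0,-0.35]
    - [0.35,0,-0.35]
    - [0.35,0,-0.35]
    - [0.35,0,-0.35]
    - [0.35,0,-0.35]
    - [0.35,0,-0.35]
    - [0.35,0,-0.35]
    - [0.35,0,-0.35]
    - [0.35,0,-0.35]
    - [0.35,0,-0.35]
    - [0.35,0,-0.35]
    - [0.35,0,-0.35]
    - [0,0,0]
  dr:
    - [0,-0.0217,0]
    - [0,-0.0217,0]
    - [0,-0.0217,0]
    - [0,-0.0217,0]
    - [0,-0.0217,0]
    - [0,-0.0217,0]
    - [0,-0.0217,0]
    - [0,-0.0217,0]
    - [0,-0.0217,0]
    - [0,-0.0217,0]
    - [0,-0.0217,0]
    - [0,-0.0217,0]
    - [0,0,0]

```text
t: 6.25
eef_pos: [356.6, -267.7, 321.3]
ee_rot: [0.943, -0.203, 0.256, 0.056]
contact_force: [0.9, 0.0, 0.2]
width: 85.9
grasp_force: 0.0
```

```bash
python3 - <<'E'
from k import *
g=[442.5,-304.5]; T=tool(-.43,np.radians(60),-1); c=cur()
path([c,gp([*g,150],T),gp([*g,65],T)],[8,10])
E
```

```text
rows 8 lin/row [-0.063 -0.028  0.538] rot/row [-0.0002 -0.0008  0.0007] maxdj [0.004 0.012 0.004 0.015 0.014 0.013] cost 0.0 j [-0.8   0.22  2.12  0.56  0.35  0.72]
rows 10 lin/row [-0.425 -0.     0.736] rot/row [0. 0. 0.] maxdj [0.    0.021 0.011 0.157 0.024 0.16 ] cost 0.0 j [-0.8   0.41  2.23  1.51  0.18 -0.27]
```

>>> drive_tool:
  fingers: [-1,-1,-1,-1,-1,-1,-1,-1,-1,-1,-1,-1,-1,-1,-1,-1,-1,-1,-1]
  linear:
    - [-0.06,-0.03,0.54]
    - [-0.06,-0.03,0.54]
    - [-0.06,-0.03,0.54]
    - [-0.06,-0.03,0.54]
    - [-0.06,-0.03,0.54]
    - [-0.06,-0.03,0.54]
    - [-0.06,-0.03,0.54]
    - [-0.06,-0.03,0.54]
    - [-0.425,0,0.736]
    - [-0.425,0,0.736]
    - [-0.425,0,0.736]
    - [-0.425,0,0.736]
    - [-0.425,0,0.736]
    - [-0.425,0,0.736]
    - [-0.425,0,0.736]
    - [-0.425,0,0.736]
    - [-0.425,0,0.736]
    - [-0.425,0,0.736]
    - [0,0,0]
  dr:
    - [0,0,0]
    - [0,0,0]
    - [0,0,0]
    - [0,0,0]
    - [0,0,0]
    - [0,0,0]
    - [0,0,0]
    - [0,0,0]
    - [0,0,0]
    - [0,0,0]
    - [0,0,0]
    - [0,0,0]
    - [0,0,0]
    - [0,0,0]
    - [0,0,0]
    - [0,0,0]
    - [0,0,0]
    - [0,0,0]
    - [0,0,0]

```text
t: 8.15
eef_pos: [373.5, -271.7, 193.8]
ee_rot: [0.944, -0.204, 0.254, 0.054]
contact_force: [-0.2, -0.0, 0.4]
width: 85.4
grasp_force: 0.0
```

```bash
python3 - <<'E'
from k import *
c=cur(); print((c[0]+c[1].apply([0,0,152])).round(1), np.round(ctrl.state()['joints'],2))
p=ctrl.read_camera('scene')
cv2.imwrite('pics/s2.png',cv2.resize(p['pixels'][150:270,170:330],None,fx=4,fy=4)[:,:,::-1])
E
```

```text
[ 443.  -302.8   62.3] [-0.8   0.42  2.23  1.57  0.19 -0.32]
```

View pics/s2.png

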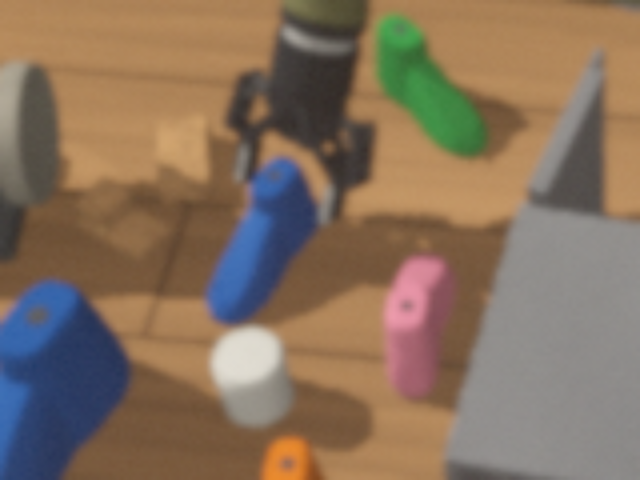

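The fingers straddle the cone at (280,175), with one at (243,165) and the other at (330,205). Closing now.

>>> drive_tool:
  fingers: [0.1,0.5,1,1,1,1,1,1,1,1]
  linear:
    - [0,0,0]
    - [0,0,0]
    - [0,0,0]
    - [0,0,0]
    - [0,0,0]
    - [0,0,0]
    - [0,0,0]
    - [0,0,0]
    - [0,0,0]
    - [0,0,0]
  dr:
    - [0,0,0]
    - [0,0,0]
    - [0,0,0]
    - [0,0,0]
    - [0,0,0]
    - [0,0,0]
    - [0,0,0]
    - [0,0,0]
    - [0,0,0]
    - [0,0,0]
  grip_force: 50

```text
t: 9.2
eef_pos: [373.4, -272.1, 195.8]
ee_rot: [0.944, -0.204, 0.256, 0.055]
contact_force: [-3.8, -0.8, 7.2]
width: 35.9
grasp_force: 49.1
```

```bash
python3 - <<'E'
from k import *
c=cur(); T=c[1]; L=tool(LY,np.radians(60),-1)
g=c[0]+T.apply([0,0,152]); dz=g[2]; print(g)
h=lambda x,y,z: gp([*lk(x,y),z+dz],L)
w=[c,(c[0]+[0,0,80],T),(c[0]+[0,0,300],T),h(-130,5,290),h(-130,5,130),h(42,5,15)]
path(w,[12,11,20,10,20])
E
```

```text
[ 443.30217044 -303.75550458   64.59112824]
rows 12 lin/row [ 0.336 -0.    -0.576] rot/row [0. 0. 0.] maxdj [0.    0.016 0.009 0.119 0.018 0.121] cost 0.0 j [-0.8   0.23  2.14  0.61  0.33  0.66]
rows 11 lin/row [ 1.009 -0.    -1.727] rot/row [0. 0. 0.] maxdj [0.    0.038 0.038 0.094 0.057 0.1  ] cost 0.0 j [-0.8  -0.05  1.77  0.23  0.93  1.1 ]
rows 20 lin/row [-0.568 -1.726 -0.276] rot/row [ 0.0089 -0.0003 -0.0153] maxdj [0.057 0.015 0.015 0.025 0.003 0.049] cost 0.0 j [ 0.19 -0.12  1.86 -0.16  0.9   1.9 ]
rows 10 lin/row [-0.8    0.     1.386] rot/row [0. 0. 0.] maxdj [0.    0.028 0.031 0.032 0.052 0.036] cost 0.0 j [ 0.19  0.08  2.14 -0.31  0.43  2.08]
rows 20 lin/row [0.457 0.    0.928] rot/row [0. 0. 0.] maxdj [0.007 0.022 0.013 0.006 0.018 0.003] cost 0.0 j [ 0.1   0.47  1.96 -0.41  0.21  2.12]
```

Width is 35.9 mm, which matches the cone. Lifting.

>>> drive_tool:
  fingers: [1,1,1,1,1,1,1,1,1,1,1,1]
  linear:
    - [0.336,0,-0.576]
    - [0.336,0,-0.576]
    - [0.336,0,-0.576]
    - [0.336,0,-0.576]
    - [0.336,0,-0.576]
    - [0.336,0,-0.576]
    - [0.336,0,-0.576]
    - [0.336,0,-0.576]
    - [0.336,0,-0.576]
    - [0.336,0,-0.576]
    - [0.336,0,-0.576]
    - [0.336,0,-0.576]
  dr:
    - [0,0,0]
    - [0,0,0]
    - [0,0,0]
    - [0,0,0]
    - [0,0,0]
    - [0,0,0]
    - [0,0,0]
    - [0,0,0]
    - [0,0,0]
    - [0,0,0]
    - [0,0,0]
    - [0,0,0]
  grip_force: 60

```text
t: 10.4
eef_pos: [372.9, -270.8, 274.5]
ee_rot: [0.944, -0.203, 0.254, 0.053]
contact_force: [-0.5, 0.4, -4.3]
width: 35.4
grasp_force: 60.3
```

>>> drive_tool:
  fingers: [1,1,1,1,1,1,1,1,1,1,1,1]
  linear:
    - [1.01,0,-1.73]
    - [1.01,0,-1.73]
    - [1.01,0,-1.73]
    - [1.01,0,-1.73]
    - [1.01,0,-1.73]
    - [1.01,0,-1.73]
    - [1.01,0,-1.73]
    - [1.01,0,-1.73]
    - [1.01,0,-1.73]
    - [1.01,0,-1.73]
    - [1.01,0,-1.73]
    - [0,0,0]
  dr:
    - [0,0,0]
    - [0,0,0]
    - [0,0,0]
    - [0,0,0]
    - [0,0,0]
    - [0,0,0]
    - [0,0,0]
    - [0,0,0]
    - [0,0,0]
    - [0,0,0]
    - [0,0,0]
    - [0,0,0]

```text
t: 11.6
eef_pos: [373.6, -272.3, 497.4]
ee_rot: [0.943, -0.203, 0.256, 0.055]
contact_force: [0.1, -0.2, -3.2]
width: 35.7
grasp_force: 60.9
```

```bash
python3 - <<'E'
from k import *
from m import fitlast
s=ctrl.state();print(s['width'],s['grasp_force'],np.round(s['contact_force'],1))
p=ctrl.read_camera('scene');q=ctrl.read_camera('top')
for c in (p,q):
    hsv=cv2.cvtColor(c['pixels'],cv2.COLOR_RGB2HSV); m=(hsv[...,0]>105)&(hsv[...,0]<125)&(hsv[...,1]>120)
    C=cloud(c,m); C=C[(C[:,2]>220)&(C[:,2]<420)&(C[:,0]>350)&(C[:,0]<600)&(C[:,1]>-420)&(C[:,1]<-240)]
    if len(C)>20: print(len(C),C.min(0).round(),C.max(0).round(),cv2.minAreaRect(C[:,:2].astype(np.float32)))
c=cur(); T=c[1]; L=tool(LY,np.radians(60),-1); print((c[0]+T.apply([0,0,152])).round(1))
dz=64.6
h=lambda x,y,z: gp([*lk(x,y),z+dz],L)
path([c,h(-130,5,290),h(-130,5,130)],[20,10])
E
```

```text
35.73538951752178 60.89312195777893 [ 0.1 -0.2 -3.2]
671 [ 425. -355.  307.] [ 552. -280.  397.] ((492.1282653808594, -317.72540283203125), (42.71287536621094, 129.2703857421875), 70.48443603515625)
454 [ 440. -360.  309.] [ 552. -291.  393.] ((497.4194030761719, -327.3837890625), (44.730899810791016, 119.15901947021484), 73.74702453613281)
[ 442.4 -302.7  362.6]
rows 20 lin/row [-0.562 -1.725 -0.275] rot/row [ 0.0087 -0.0001 -0.0153] maxdj [0.057 0.016 0.015 0.025 0.003 0.049] cost 0.0 j [ 0.19 -0.12  1.86 -0.16  0.9   1.9 ]
rows 10 lin/row [-0.8    0.     1.386] rot/row [0. 0. 0.] maxdj [0.    0.028 0.031 0.032 0.052 0.036] cost 0.0 j [ 0.19  0.08  2.14 -0.31  0.43  2.08]
```

>>> drive_tool:
  fingers: [1,1,1,1,1,1,1,1]
  linear:
    - [0,0,0]
    - [0,0,0]
    - [0,0,0]
    - [0,0,0]
    - [0,0,0]
    - [0,0,0]
    - [0,0,0]
    - [0,0,0]
  dr:
    - [0.0218,0,-0.0383]
    - [0.0218,0,-0.0383]
    - [0.0218,0,-0.0383]
    - [0.0218,0,-0.0383]
    - [0.0218,0,-0.0383]
    - [0.0218,0,-0.0383]
    - [0.0218,0,-0.0383]
    - [0.0218,0,-0.0383]

```text
t: 12.5
eef_pos: [372.9, -271.7, 492.6]
ee_rot: [0.965, -0.034, 0.258, 0.008]
contact_force: [0.1, -0.2, -5.1]
width: 35.5
grasp_force: 60.9
```

```bash
python3 - <<'E'
from k import *
c=cur(); T=c[1]; L=tool(LY,np.radians(60),-1); print((L.inv()*T).as_rotvec().round(4))
dz=64.6
h=lambda x,y,z: gp([*lk(x,y),z+dz],L)
path([c,h(-130,5,290),h(-130,5,130),h(42,5,15)],[18,10,20])
E
```

```text
[ 0.0019 -0.0006 -0.0006]
rows 18 lin/row [-0.007 -2.039  0.04 ] rot/row [-0.0001  0.      0.    ] maxdj [0.07  0.02  0.019 0.045 0.016 0.088] cost 0.0 j [ 0.19 -0.12  1.86 -0.16  0.9   1.9 ]
rows 10 lin/row [-0.8    0.     1.386] rot/row [0. 0. 0.] maxdj [0.    0.028 0.031 0.032 0.052 0.036] cost 0.0 j [ 0.19  0.08  2.14 -0.31  0.43  2.08]
rows 20 lin/row [0.457 0.    0.928] rot/row [0. 0. 0.] maxdj [0.007 0.022 0.013 0.006 0.018 0.003] cost 0.0 j [ 0.1   0.47  1.96 -0.41  0.21  2.12]
```

>>> drive_tool:
  fingers: [1,1,1,1,1,1,1,1,1,1,1,1,1,1,1,1,1,1,1]
  linear:
    - [0,-2.04,0]
    - [0,-2.04,0]
    - [0,-2.04,0]
    - [0,-2.04,0]
    - [0,-2.04,0]
    - [0,-2.04,0]
    - [0,-2.04,0]
    - [0,-2.04,0]
    - [0,-2.04,0]
    - [0,-2.04,0]
    - [0,-2.04,0]
    - [0,-2.04,0]
    - [0,-2.04,0]
    - [0,-2.04,0]
    - [0,-2.04,0]
    - [0,-2.04,0]
    - [0,-2.04,0]
    - [0,-2.04,0]
    - [0,0,0]
  dr:
    - [0,0,0]
    - [0,0,0]
    - [0,0,0]
    - [0,0,0]
    - [0,0,0]
    - [0,0,0]
    - [0,0,0]
    - [0,0,0]
    - [0,0,0]
    - [0,0,0]
    - [0,0,0]
    - [0,0,0]
    - [0,0,0]
    - [0,0,0]
    - [0,0,0]
    - [0,0,0]
    - [0,0,0]
    - [0,0,0]
    - [0,0,0]

```text
t: 14.4
eef_pos: [399.1, 95.7, 492.3]
ee_rot: [0.966, -0.033, 0.258, 0.01]
contact_force: [0.2, -0.3, -3.7]
width: 35.6
grasp_force: 61.1
```

```bash
python3 - <<'E'
from k import *
for c in (ctrl.read_camera('scene'),ctrl.read_camera('top')):
    hsv=cv2.cvtColor(c['pixels'],cv2.COLOR_RGB2HSV); m=(hsv[...,0]>105)&(hsv[...,0]<125)&(hsv[...,1]>120)
    C=cloud(c,m); C=C[(C[:,2]>270)&(C[:,2]<420)&(C[:,0]>350)&(C[:,0]<700)&(C[:,1]>0)&(C[:,1]<200)]
    if len(C)>20: print(len(C),C.min(0).round(),C.max(0).round(),cv2.minAreaRect(C[:,:2].astype(np.float32)))
    F=cloud(c,np.ones((400,640),bool)); F=F[(F[:,2]>252)&(F[:,2]<275)&(F[:,0]>500)&(F[:,0]<900)&(F[:,1]>-100)&(F[:,1]<270)]
    loc=(F[:,:2]-LO)@np.array([[np.cos(LY),-np.sin(LY)],[np.sin(LY),np.cos(LY)]])
    k=abs(loc[:,1])<110; print('roof local x pct',np.percentile(loc[k,0],[0.5,2,98,99.5]).round(),'y',np.percentile(loc[loc[:,0]>60,1],[0.3,99.7]).round())
c=cur(); L=c[1]; g=c[0]+L.apply([0,0,152]); print(g)
dz=64.6; L=tool(LY,np.radians(60),-1)
h=lambda x,y,z: gp([*lk(x,y),z+dz],L)
path([c,h(-130,5,130),h(-30,5,55),h(42,5,15)],[10,12,10])
E
```

```text
551 [462.  65. 299.] [591. 106. 387.] ((526.86376953125, 84.91817474365234), (128.98394775390625, 40.88804244995117), 1.2597051858901978)
roof local x pct [ -3.   2. 221. 222.] y [-139.  141.]
504 [464.  57. 301.] [588. 106. 414.] ((527.6919555664062, 83.99657440185547), (48.007240295410156, 123.16233825683594), 82.18231964111328)
roof local x pct [ -2.  -0. 218. 222.] y [-140.  138.]
[474.79549368  88.45460626 360.97887469]
rows 10 lin/row [-0.815 -0.007  1.451] rot/row [0.0002 0.0001 0.0003] maxdj [0.001 0.029 0.032 0.033 0.054 0.037] cost 0.0 j [ 0.19  0.08  2.14 -0.31  0.43  2.08]
rows 12 lin/row [0.409 0.    0.958] rot/row [0. 0. 0.] maxdj [0.007 0.022 0.009 0.01  0.02  0.007] cost 0.0 j [ 0.13  0.33  2.07 -0.42  0.25  2.15]
rows 10 lin/row [ 0.424 -0.     0.706] rot/row [0. 0. 0.] maxdj [0.003 0.014 0.012 0.003 0.005 0.005] cost 0.0 j [ 0.1   0.47  1.96 -0.41  0.21  2.12]
```

>>> drive_tool:
  fingers: [1,1,1,1,1,1,1,1,1,1]
  linear:
    - [-0.82,0,1.45]
    - [-0.82,0,1.45]
    - [-0.82,0,1.45]
    - [-0.82,0,1.45]
    - [-0.82,0,1.45]
    - [-0.82,0,1.45]
    - [-0.82,0,1.45]
    - [-0.82,0,1.45]
    - [-0.82,0,1.45]
    - [-0.82,0,1.45]
  dr:
    - [0,0,0]
    - [0,0,0]
    - [0,0,0]
    - [0,0,0]
    - [0,0,0]
    - [0,0,0]
    - [0,0,0]
    - [0,0,0]
    - [0,0,0]
    - [0,0,0]

```text
t: 15.5
eef_pos: [401.5, 92.3, 327.1]
ee_rot: [0.965, -0.035, 0.26, 0.011]
contact_force: [0.8, 0.1, -4.3]
width: 34.9
grasp_force: 61.1
```

>>> drive_tool:
  fingers: [1,1,1,1,1,1,1,1,1,1,1,1,1]
  linear:
    - [0.41,0,0.96]
    - [0.41,0,0.96]
    - [0.41,0,0.96]
    - [0.41,0,0.96]
    - [0.41,0,0.96]
    - [0.41,0,0.96]
    - [0.41,0,0.96]
    - [0.41,0,0.96]
    - [0.41,0,0.96]
    - [0.41,0,0.96]
    - [0.41,0,0.96]
    - [0.41,0,0.96]
    - [0,0,0]
  dr:
    - [0,0,0]
    - [0,0,0]
    - [0,0,0]
    - [0,0,0]
    - [0,0,0]
    - [0,0,0]
    - [0,0,0]
    - [0,0,0]
    - [0,0,0]
    - [0,0,0]
    - [0,0,0]
    - [0,0,0]
    - [0,0,0]

```text
t: 16.8
eef_pos: [503.6, 86.2, 252.7]
ee_rot: [0.965, -0.034, 0.261, 0.01]
contact_force: [-0.5, -1.2, -3.8]
width: 35.4
grasp_force: 61.1
```

```bash
python3 - <<'E'
from k import *
c=cur(); L=c[1]; g=c[0]+L.apply([0,0,152]); print(g, np.round(ctrl.state()['contact_force'],1))
dz=64.6; L=tool(LY,np.radians(60),-1)
h=lambda x,y,z: gp([*lk(x,y),z+dz],L)
path([c,h(42,5,18),h(42,5,12)],[10,4])
E
```

```text
[579.87084715  80.48136255 121.32371616] [-0.5 -1.2 -3.8]
rows 10 lin/row [ 0.404 -0.008  0.68 ] rot/row [ 0.0002 -0.0004  0.    ] maxdj [0.004 0.014 0.011 0.004 0.005 0.006] cost 0.0 j [ 0.1   0.46  1.96 -0.4   0.22  2.11]
rows 4 lin/row [-0.075  0.     0.13 ] rot/row [0. 0. 0.] maxdj [0.    0.003 0.001 0.008 0.004 0.008] cost 0.0 j [ 0.1   0.47  1.97 -0.43  0.2   2.14]
```

>>> drive_tool:
  fingers: [1,1,1,1,1,1,1,1,1,1,1]
  linear:
    - [0.4,0,0.68]
    - [0.4,0,0.68]
    - [0.4,0,0.68]
    - [0.4,0,0.68]
    - [0.4,0,0.68]
    - [0.4,0,0.68]
    - [0.4,0,0.68]
    - [0.4,0,0.68]
    - [0.4,0,0.68]
    - [0.4,0,0.68]
    - [0,0,0]
  dr:
    - [0,0,0]
    - [0,0,0]
    - [0,0,0]
    - [0,0,0]
    - [0,0,0]
    - [0,0,0]
    - [0,0,0]
    - [0,0,0]
    - [0,0,0]
    - [0,0,0]
    - [0,0,0]

```text
t: 17.9
eef_pos: [572.0, 81.2, 214.3]
ee_rot: [0.965, -0.034, 0.261, 0.01]
contact_force: [0.3, 0.1, -3.6]
width: 35.4
grasp_force: 61.1
```

>>> drive_tool:
  fingers: [1,1,1,1]
  linear:
    - [-0.075,0,0.13]
    - [-0.075,0,0.13]
    - [-0.075,0,0.13]
    - [0,0,0]
  dr:
    - [0,0,0]
    - [0,0,0]
    - [0,0,0]
    - [0,0,0]

```text
t: 18.3
eef_pos: [570.5, 81.2, 210.1]
ee_rot: [0.965, -0.034, 0.26, 0.01]
contact_force: [-0.1, -0.9, -4.6]
width: 35.0
grasp_force: 61.1
```

>>> drive_tool:
  fingers: [1,1,1]
  linear:
    - [-0.075,0,0.13]
    - [-0.075,0,0.13]
    - [0,0,0]
  dr:
    - [0,0,0]
    - [0,0,0]
    - [0,0,0]

```text
t: 18.6
eef_pos: [570.8, 81.2, 207.9]
ee_rot: [0.965, -0.034, 0.261, 0.01]
contact_force: [-3.7, -1.1, 2.0]
width: 35.3
grasp_force: 61.8
```

```bash
python3 - <<'E'
from k import *
c=cur(); g=c[0]+c[1].apply([0,0,152]); print(g, np.round(ctrl.state()['contact_force'],1)); q=g[:2]-LO; print('local',q@[np.cos(LY),np.sin(LY)],q@[-np.sin(LY),np.cos(LY)])
p=ctrl.read_camera('top'); cv2.imwrite('pics/t3.png',cv2.resize(p['pixels'][80:260,220:420],None,fx=3,fy=3)[:,:,::-1])
E
```

```text
[647.27266409  75.59000572  76.71070836] [-3.7 -1.1  2. ]
local 40.99870061423273 3.908315205774238
```

View pics/t3.png

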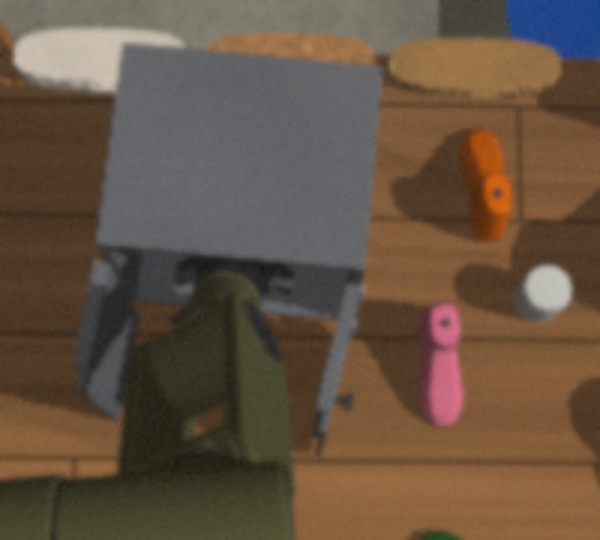

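The gripper is inside the mouth at (235,270), between the leaves and clear of both. The force reading shows the last resting on the floor, so I'll release and retreat along the tool axis.

>>> drive_tool:
  fingers: [0.3,0,-0.3,-0.6,-1,-1,-1,-1]
  linear:
    - [0,0,0]
    - [0,0,0]
    - [0,0,0]
    - [0,0,0]
    - [0,0,0]
    - [0,0,0]
    - [0,0,0]
    - [0,0,0]
  dr:
    - [0,0,0]
    - [0,0,0]
    - [0,0,0]
    - [0,0,0]
    - [0,0,0]
    - [0,0,0]
    - [0,0,0]
    - [0,0,0]

```text
t: 19.45
eef_pos: [570.9, 81.2, 207.2]
ee_rot: [0.965, -0.034, 0.261, 0.01]
contact_force: [0.5, -1.2, 0.9]
width: 85.4
grasp_force: 0.0
```

```bash
python3 - <<'E'
from k import *
c=cur(); L=c[1]
path([c,(c[0]+L.apply([0,0,-100]),L),(c[0]+L.apply([0,0,-300]),L)],[10,12])
E
```

```text
rows 10 lin/row [ 0. -0. -1.] rot/row [0. 0. 0.] maxdj [0.002 0.02  0.003 0.03  0.02  0.03 ] cost 0.0 j [ 0.12  0.28  1.98 -0.27  0.37  1.98]
rows 12 lin/row [-0.     0.    -1.667] rot/row [0. 0. 0.] maxdj [0.006 0.032 0.016 0.017 0.041 0.016] cost 0.0 j [ 0.17 -0.08  1.87 -0.17  0.84  1.9 ]
```

>>> drive_tool:
  fingers: [-1,-1,-1,-1,-1,-1,-1,-1,-1,-1]
  linear:
    - [0,0,-1]
    - [0,0,-1]
    - [0,0,-1]
    - [0,0,-1]
    - [0,0,-1]
    - [0,0,-1]
    - [0,0,-1]
    - [0,0,-1]
    - [0,0,-1]
    - [0,0,-1]
  dr:
    - [0,0,0]
    - [0,0,0]
    - [0,0,0]
    - [0,0,0]
    - [0,0,0]
    - [0,0,0]
    - [0,0,0]
    - [0,0,0]
    - [0,0,0]
    - [0,0,0]

```text
t: 20.45
eef_pos: [520.3, 85.0, 294.4]
ee_rot: [0.965, -0.034, 0.261, 0.01]
contact_force: [0.2, 0.9, 0.8]
width: 85.4
grasp_force: 0.0
```

>>> drive_tool:
  fingers: [-1,-1,-1,-1,-1,-1,0,1,1,1,1,1]
  linear:
    - [0,0,-1.7]
    - [0,0,-1.7]
    - [0,0,-1.7]
    - [0,0,-1.7]
    - [0,0,-1.7]
    - [0,0,-1.7]
    - [0,0,-1.7]
    - [0,0,-1.7]
    - [0,0,-1.7]
    - [0,0,-1.7]
    - [0,0,-1.7]
    - [0,0,-1.7]
  dr:
    - [0,0,0]
    - [0,0,0]
    - [0,0,0]
    - [0,0,0]
    - [0,0,0]
    - [0,0,0]
    - [0,0,0]
    - [0,0,0]
    - [0,0,0]
    - [0,0,0]
    - [0,0,0]
    - [0,0,0]

```text
t: 21.65
eef_pos: [417.3, 92.6, 470.7]
ee_rot: [0.965, -0.034, 0.26, 0.01]
contact_force: [-0.5, 0.3, -0.4]
width: 0.4
grasp_force: 0.0
```

```bash
python3 - <<'E'
from k import *
p=ctrl.read_camera('top')
hsv=cv2.cvtColor(p['pixels'],cv2.COLOR_RGB2HSV); m=(hsv[...,0]>105)&(hsv[...,0]<125)&(hsv[...,1]>100)
C=cloud(p,m); C=C[(C[:,0]>500)&(C[:,0]<850)&(C[:,1]>-30)&(C[:,1]<180)]
q=C[:,:2]-LO; l=np.stack([q@[np.cos(LY),np.sin(LY)],q@[-np.sin(LY),np.cos(LY)],C[:,2]],1)
print(len(C)); 
if len(C): print(l.min(0).round(),l.max(0).round(), l[l[:,2]<60].min(0).round() if (l[:,2]<60).any() else '')
F=cloud(p,np.ones((400,640),bool)); F=F[(F[:,2]>245)&(F[:,2]<275)&(F[:,0]>400)&(F[:,0]<590)]
for a,b in ((150,260),(-90,20)):
    s=F[(F[:,1]>a)&(F[:,1]<b)]; print(len(s),cv2.fitLine(s[:,:2].astype(np.float32),cv2.DIST_HUBER,0,.01,.01).ravel().round(3),s.min(0).round(),s.max(0).round())
cv2.imwrite('pics/t4.png',cv2.resize(p['pixels'][80:260,220:420],None,fx=3,fy=3)[:,:,::-1])
E
```

```text
117
[ 10. -18.  23.] [ 45.  17. 106.] [ 10. -18.  23.]
234 [ 9.91000e-01 -1.32000e-01  5.26806e+02  2.17256e+02] [462. 202. 245.] [590. 234. 266.]
245 [ 9.78000e-01 -2.08000e-01  5.02057e+02 -3.62480e+01] [422. -58. 246.] [576. -16. 267.]
```

View pics/t4.png

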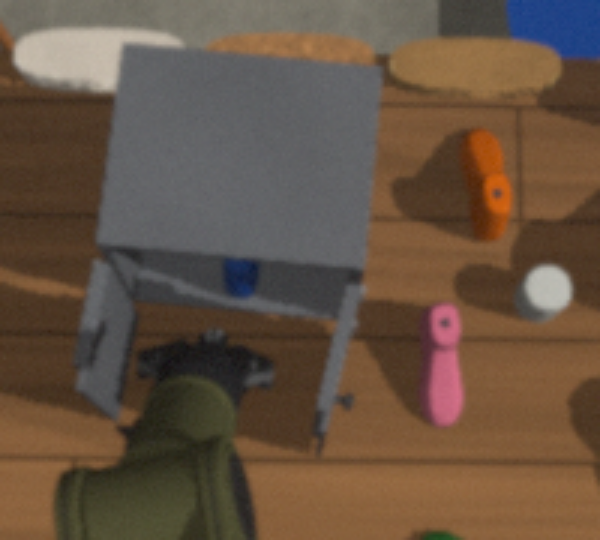

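The blue heel shows at (240,280), with its rear at local x ≈ 10 mm, so the last is inside and upright. The leaves are unmoved. Next I'll point the tool down with the fingers closed and push the left leaf.

>>> drive_tool:
  fingers: [1,1,1,1,1,1,1]
  linear:
    - [0,0,0]
    - [0,0,0]
    - [0,0,0]
    - [0,0,0]
    - [0,0,0]
    - [0,0,0]
    - [0,0,0]
  dr:
    - [0,-0.0875,0]
    - [0,-0.0875,0]
    - [0,-0.0875,0]
    - [0,-0.0875,0]
    - [0,-0.0875,0]
    - [0,-0.0875,0]
    - [0,0,0]

```text
t: 22.4
eef_pos: [419.2, 92.5, 469.4]
ee_rot: [0.999, -0.036, 0.0, 0.001]
contact_force: [-0.1, 0.7, -0.6]
width: -0.0
grasp_force: 0.0
```

```bash
cat > d.py <<'E'
from k import *
def toolpt(side,phi,r,off):
    s=1 if side=='L' else -1
    H=np.array([-16,139*s]); d=np.array([-np.sin(phi),-s*np.cos(phi)]); n=np.array([-np.cos(phi),s*np.sin(phi)])
    return lk(*(H+r*d+off*n))
E
python3 - <<'E'
from d import *
c=cur(); T=tool(LY,np.pi/2,-1); print(c[0].round(1),(c[1].inv()*T).as_rotvec().round(3))
Tc=c[1]; s=toolpt('L',1.64,100,45); Z=378
print(s)
w=[c,(np.array([*s,c[0][2]]),Tc),(np.array([*s,Z]),Tc)]; j=path(w,[10,6])
ph=np.linspace(1.6,0,11); p=w[-1][0]
for f in ph:
    n=np.array([*toolpt('L',f,100,17),Z]); j=path([(p,Tc),(n,Tc)],[2],j,False); print(round(f,2),n.round(),'lin cm',(Tc.inv().apply(n-p)/10).round(2),j.round(2)); p=n
E
```

```text
[419.2  92.5 469.4] [ 0.002 -0.001 -0.001]
[507.27078175 272.91776264]
rows 10 lin/row [ 0.749 -1.863 -0.002] rot/row [0. 0. 0.] maxdj [0.038 0.024 0.033 0.    0.01  0.038] cost 0.0 j [ 0.42  0.27  1.4  -0.    1.48  2.06]
rows 6 lin/row [-1.000e-03 -2.000e-03  1.523e+00] rot/row [0. 0. 0.] maxdj [0.    0.012 0.026 0.    0.034 0.   ] cost 0.0 j [ 0.42  0.33  1.54 -0.    1.27  2.06]
1.6 [502. 241. 378.] lin cm [-0.28  3.19  0.  ] [ 0.37  0.3   1.58 -0.    1.25  2.02]
1.44 [499. 225. 378.] lin cm [-0.19  1.61  0.  ] [ 0.35  0.29  1.6  -0.    1.25  1.99]
1.28 [499. 209. 378.] lin cm [0.07 1.62 0.  ] [ 0.32  0.28  1.62 -0.    1.24  1.96]
1.12 [501. 193. 378.] lin cm [0.33 1.59 0.  ] [ 0.29  0.28  1.62 -0.    1.24  1.93]
0.96 [505. 178. 378.] lin cm [0.58 1.52 0.  ] [ 0.26  0.28  1.63 -0.    1.24  1.9 ]
0.8 [513. 163. 378.] lin cm [0.81 1.4  0.  ] [ 0.23  0.28  1.62 -0.    1.24  1.87]
0.64 [522. 150. 378.] lin cm [1.02 1.26 0.  ] [ 0.2   0.28  1.61 -0.    1.24  1.85]
0.48 [533. 138. 378.] lin cm [1.21 1.08 0.  ] [ 0.18  0.3   1.6  -0.    1.25  1.82]
0.32 [546. 128. 378.] lin cm [1.37 0.87 0.  ] [ 0.16  0.31  1.57 -0.    1.26  1.8 ]
0.16 [561. 121. 378.] lin cm [1.49 0.64 0.  ] [ 0.14  0.33  1.55 -0.    1.27  1.78]
0.0 [576. 116. 378.] lin cm [1.57 0.4  0.  ] [ 0.13  0.35  1.52 -0.    1.28  1.77]
```

>>> drive_tool:
  fingers: [1,1,1,1,1,1,1,1,1,1,1,1,1,1,1,1]
  linear:
    - [0.75,-1.86,0]
    - [0.75,-1.86,0]
    - [0.75,-1.86,0]
    - [0.75,-1.86,0]
    - [0.75,-1.86,0]
    - [0.75,-1.86,0]
    - [0.75,-1.86,0]
    - [0.75,-1.86,0]
    - [0.75,-1.86,0]
    - [0.75,-1.86,0]
    - [0,0,1.52]
    - [0,0,1.52]
    - [0,0,1.52]
    - [0,0,1.52]
    - [0,0,1.52]
    - [0,0,1.52]
  dr:
    - [0,0,0]
    - [0,0,0]
    - [0,0,0]
    - [0,0,0]
    - [0,0,0]
    - [0,0,0]
    - [0,0,0]
    - [0,0,0]
    - [0,0,0]
    - [0,0,0]
    - [0,0,0]
    - [0,0,0]
    - [0,0,0]
    - [0,0,0]
    - [0,0,0]
    - [0,0,0]

```text
t: 24.0
eef_pos: [506.8, 273.2, 377.9]
ee_rot: [0.999, -0.036, 0.002, 0.001]
contact_force: [-0.2, 0.8, -0.7]
width: -0.3
grasp_force: 0.0
```

>>> drive_tool:
  fingers: [1,1,1,1,1,1,1,1,1,1,1,1,1,1,1,1,1,1,1]
  linear:
    - [-0.09,1.06,0]
    - [-0.09,1.06,0]
    - [-0.09,1.06,0]
    - [-0.1,0.8,0]
    - [-0.1,0.8,0]
    - [0.04,0.81,0]
    - [0.04,0.81,0]
    - [0.16,0.8,0]
    - [0.16,0.8,0]
    - [0.29,0.76,0]
    - [0.29,0.76,0]
    - [0.41,0.7,0]
    - [0.41,0.7,0]
    - [0.51,0.63,0]
    - [0.51,0.63,0]
    - [0.6,0.54,0]
    - [0.6,0.54,0]
    - [0.68,0.44,0]
    - [0.68,0.44,0]
  dr:
    - [0,0,0]
    - [0,0,0]
    - [0,0,0]
    - [0,0,0]
    - [0,0,0]
    - [0,0,0]
    - [0,0,0]
    - [0,0,0]
    - [0,0,0]
    - [0,0,0]
    - [0,0,0]
    - [0,0,0]
    - [0,0,0]
    - [0,0,0]
    - [0,0,0]
    - [0,0,0]
    - [0,0,0]
    - [0,0,0]
    - [0,0,0]

```text
t: 25.9
eef_pos: [546.1, 127.7, 379.0]
ee_rot: [0.999, -0.036, 0.001, 0.001]
contact_force: [-0.5, 0.4, 0.6]
width: -0.1
grasp_force: 0.0
```

>>> drive_tool:
  fingers: [1,1,1,1,1]
  linear:
    - [0.5,0.21,0]
    - [0.5,0.21,0]
    - [0.5,0.21,0]
    - [0.5,0.15,0]
    - [0.4,0.1,0]
  dr:
    - [0,0,0]
    - [0,0,0]
    - [0,0,0]
    - [0,0,0]
    - [0,0,0]

```text
t: 26.4
eef_pos: [569.2, 117.4, 379.1]
ee_rot: [0.999, -0.036, 0.001, 0.001]
contact_force: [-1.7, 0.1, 0.1]
width: -0.1
grasp_force: 0.0
```

```bash
python3 - <<'E'
from d import *
c=cur(); print(c[0], np.round(ctrl.state()['contact_force'],1)); q=c[0][:2]-LO; print('local',q@[np.cos(LY),np.sin(LY)],q@[-np.sin(LY),np.cos(LY)])
p=ctrl.read_camera('top')
F=cloud(p,np.ones((400,640),bool)); F=F[(F[:,2]>245)&(F[:,2]<275)&(F[:,0]>400)&(F[:,0]<850)&(F[:,1]>-80)&(F[:,1]<260)]
q=F[:,:2]-LO; l=np.stack([q@[np.cos(LY),np.sin(LY)],q@[-np.sin(LY),np.cos(LY)]],1); l=l[(l[:,0]<-5)]
print(l[l[:,1]>30].round()[:40].tolist())
cv2.imwrite('pics/t5.png',cv2.resize(p['pixels'][80:260,220:420],None,fx=3,fy=3)[:,:,::-1])
E
```

```text
[569.22786331 117.4002487  379.06362585] [-1.7  0.1  0.1]
local -39.815504693352445 40.07669321273131
[[-6.0, 122.0], [-5.0, 119.0], [-8.0, 122.0], [-8.0, 119.0], [-7.0, 116.0], [-8.0, 112.0], [-8.0, 109.0], [-7.0, 106.0], [-6.0, 104.0], [-11.0, 122.0], [-11.0, 118.0], [-11.0, 115.0], [-11.0, 112.0], [-10.0, 109.0], [-9.0, 106.0], [-9.0, 103.0], [-15.0, 120.0], [-14.0, 118.0], [-14.0, 115.0], [-14.0, 112.0], [-13.0, 109.0], [-14.0, 105.0], [-14.0, 102.0], [-14.0, 99.0], [-18.0, 120.0], [-17.0, 118.0], [-18.0, 114.0], [-16.0, 112.0], [-17.0, 108.0], [-17.0, 120.0], [-18.0, 116.0], [-18.0, 113.0], [-19.0, 109.0], [-49.0, 82.0], [-50.0, 76.0]]
```

View pics/t5.png

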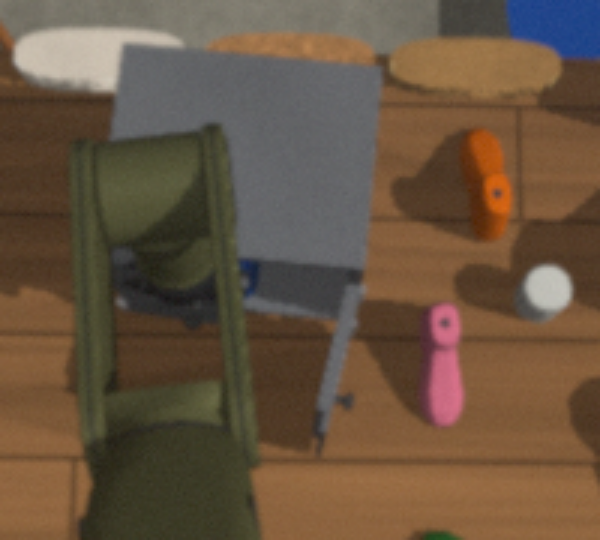

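The left leaf is almost shut and its edge is at about (200,320). Pressing on gently.

>>> drive_tool:
  fingers: [1,1,1]
  linear:
    - [0.3,0.02,0]
    - [0.3,0.02,0]
    - [0,0,0]
  dr:
    - [0,0,0]
    - [0,0,0]
    - [0,0,0]

```text
t: 26.75
eef_pos: [575.2, 116.7, 379.1]
ee_rot: [0.999, -0.036, 0.002, 0.001]
contact_force: [0.5, 0.2, 0.1]
width: -0.5
grasp_force: 0.0
```

>>> drive_tool:
  fingers: [1,1,1]
  linear:
    - [0.2,0,0]
    - [0.2,0,0]
    - [0,0,0]
  dr:
    - [0,0,0]
    - [0,0,0]
    - [0,0,0]

```text
t: 27.05
eef_pos: [576.6, 116.5, 378.4]
ee_rot: [0.999, -0.036, -0.002, 0.001]
contact_force: [-7.8, 0.6, 1.5]
width: -0.3
grasp_force: 0.0
```

>>> drive_tool:
  fingers: [1,1,1,1,1,1,1,1,1,1,1,1,1,1]
  linear:
    - [0.15,0,0]
    - [0,0,0]
    - [-0.6,0,0]
    - [-1.2,0,0]
    - [-2,0,0]
    - [-2,0,0]
    - [-2,0,0]
    - [-1,0,-1.5]
    - [0,0,-1.6]
    - [0,0,-1.6]
    - [0,0,-1.6]
    - [0,0,-1.6]
    - [0,0,-1.6]
    - [0,0,0]
  dr:
    - [0,0,0]
    - [0,0,0]
    - [0,0,0]
    - [0,0,0]
    - [0,0,0]
    - [0,0,0]
    - [0,0,0]
    - [0,0,0]
    - [0,0,0]
    - [0,0,0]
    - [0,0,0]
    - [0,0,0]
    - [0,0,0]
    - [0,0,0]

```text
t: 28.45
eef_pos: [492.5, 122.9, 476.4]
ee_rot: [0.999, -0.036, 0.004, 0.0]
contact_force: [-0.3, -0.1, 0.3]
width: 0.4
grasp_force: 0.0
```

```bash
python3 - <<'E'
from d import *
c=cur(); Tc=c[1]; s=toolpt('R',1.43,105,50); Z=378
w=[c,(np.array([*s,c[0][2]]),Tc),(np.array([*s,Z]),Tc)]; j=path(w,[14,6])
p=w[-1][0]
for f in np.linspace(1.4,0,11):
    n=np.array([*toolpt('R',f,105,17),Z]); j=path([(p,Tc),(n,Tc)],[2],j,False); print(round(f,2),n.round(),'lin cm',(Tc.inv().apply(n-p)/10).round(2),j.round(2)); p=n
q=ctrl.read_camera('top')
F=cloud(q,np.ones((400,640),bool)); F=F[(F[:,2]>245)&(F[:,2]<275)&(F[:,0]>400)&(F[:,0]<850)&(F[:,1]>-80)&(F[:,1]<260)]
d=F[:,:2]-LO; l=np.stack([d@[np.cos(LY),np.sin(LY)],d@[-np.sin(LY),np.cos(LY)]],1)
for a in range(0,140,20):
    k=(l[:,1]>a)&(l[:,1]<a+20); print(a,k.sum(),l[k,0].min().round() if k.any() else '')
E
```

```text
rows 14 lin/row [-0.073  1.528 -0.   ] rot/row [0. 0. 0.] maxdj [0.032 0.008 0.009 0.    0.002 0.032] cost 0.0 j [-0.28  0.11  1.58  0.    1.44  1.36]
rows 6 lin/row [-1.40e-02 -1.00e-03  1.64e+00] rot/row [0. 0. 0.] maxdj [0.    0.016 0.029 0.    0.041 0.   ] cost 0.0 j [-0.28  0.19  1.75  0.    1.2   1.36]
1.4 [474. -54. 378.] lin cm [ 0.46 -3.59  0.  ] [-0.2   0.19  1.74  0.    1.2   1.44]
1.26 [477. -40. 378.] lin cm [ 0.12 -1.48  0.  ] [-0.17  0.19  1.74  0.    1.2   1.47]
1.12 [481. -25. 378.] lin cm [ 0.32 -1.45  0.  ] [-0.14  0.2   1.74  0.    1.2   1.5 ]
0.98 [487. -12. 378.] lin cm [ 0.52 -1.39  0.  ] [-0.11  0.21  1.73  0.    1.2   1.53]
0.84 [495.   1. 378.] lin cm [ 0.71 -1.31  0.01] [-0.08  0.22  1.71 -0.    1.21  1.56]
0.7 [505.  12. 378.] lin cm [ 0.89 -1.19  0.01] [-0.06  0.23  1.69 -0.    1.21  1.58]
0.56 [516.  22. 378.] lin cm [ 1.05 -1.06  0.01] [-0.04  0.25  1.67 -0.    1.22  1.6 ]
0.42 [528.  30. 378.] lin cm [ 1.18 -0.9   0.01] [-0.02  0.26  1.64 -0.    1.23  1.62]
0.28 [542.  36. 378.] lin cm [ 1.3  -0.73  0.01] [-0.01  0.28  1.62 -0.    1.23  1.63]
0.14 [556.  41. 378.] lin cm [ 1.39 -0.54  0.01] [-0.    0.3   1.59 -0.    1.25  1.64]
0.0 [571.  43. 378.] lin cm [ 1.45 -0.34  0.01] [ 0.    0.32  1.55 -0.    1.26  1.64]
0 431 -9.0
20 315 36.0
40 275 79.0
60 293 64.0
80 300 62.0
100 318 55.0
120 283 54.0
```

>>> drive_tool:
  fingers: [1,1,1,1,1,1,1,1,1,1,1,1,1,1]
  linear:
    - [-0.07,1.53,0]
    - [-0.07,1.53,0]
    - [-0.07,1.53,0]
    - [-0.07,1.53,0]
    - [-0.07,1.53,0]
    - [-0.07,1.53,0]
    - [-0.07,1.53,0]
    - [-0.07,1.53,0]
    - [-0.07,1.53,0]
    - [-0.07,1.53,0]
    - [-0.07,1.53,0]
    - [-0.07,1.53,0]
    - [-0.07,1.53,0]
    - [-0.07,1.53,0]
  dr:
    - [0,0,0]
    - [0,0,0]
    - [0,0,0]
    - [0,0,0]
    - [0,0,0]
    - [0,0,0]
    - [0,0,0]
    - [0,0,0]
    - [0,0,0]
    - [0,0,0]
    - [0,0,0]
    - [0,0,0]
    - [0,0,0]
    - [0,0,0]

```text
t: 29.9
eef_pos: [466.1, -91.9, 473.2]
ee_rot: [0.999, -0.036, 0.0, 0.001]
contact_force: [0.6, -0.6, -0.3]
width: 0.1
grasp_force: 0.0
```

>>> drive_tool:
  fingers: [1,1,1,1,1,1]
  linear:
    - [0,0,1.64]
    - [0,0,1.64]
    - [0,0,1.64]
    - [0,0,1.64]
    - [0,0,1.64]
    - [0,0,1.64]
  dr:
    - [0,0,0]
    - [0,0,0]
    - [0,0,0]
    - [0,0,0]
    - [0,0,0]
    - [0,0,0]

```text
t: 30.5
eef_pos: [466.3, -91.5, 374.3]
ee_rot: [0.999, -0.036, 0.0, 0.001]
contact_force: [-1.4, 0.2, 0.8]
width: -0.0
grasp_force: 0.0
```

```bash
cat > chk.py <<'E'
from d import *
for nm in ('top','scene'):
    q=ctrl.read_camera(nm)
    F=cloud(q,np.ones((400,640),bool)); F=F[(F[:,2]>248)&(F[:,2]<270)&(F[:,0]>400)&(F[:,0]<850)&(F[:,1]>-100)&(F[:,1]<260)]
    d=F[:,:2]-LO; l=np.stack([d@[np.cos(LY),np.sin(LY)],d@[-np.sin(LY),np.cos(LY)]],1)
    for a in range(-140,140,20):
        k=(l[:,1]>a)&(l[:,1]<a+20); print(a,k.sum(),np.percentile(l[k,0],1).round(1) if k.any() else '',end=' | ')
    print()
E
python3 chk.py; python3 -c "
from d import *
c=cur(); Tc=c[1]; n=np.array([*toolpt('R',1.4,105,17),378]); print(c[0],(Tc.inv().apply(n-c[0])/10).round(2))"
```

```text
-140 462 -56.2 | -120 520 -145.4 | -100 434 -3.1 | -80 439 -2.4 | -60 435 -2.5 | -40 436 -2.0 | -20 430 -2.2 | 0 454 -9.0 | 20 462 -17.2 | 40 470 -17.3 | 60 462 -17.3 | 80 470 -17.0 | 100 469 -16.1 | 120 432 -15.7 | 
-140 498 -117.7 | -120 635 -169.4 | -100 478 -34.8 | -80 481 -2.5 | -60 475 -0.1 | -40 492 0.5 | -20 487 0.2 | 0 499 -8.3 | 20 517 -14.8 | 40 524 -15.3 | 60 528 -16.0 | 80 531 -15.8 | 100 534 -14.2 | 120 540 -13.8 | 
[465.47062543 -91.08292883 373.02733943] [ 0.61 -3.73 -0.5 ]
```

The left leaf is flat at -16 mm and its rebate at -9 mm, so it is shut. Sweeping the right leaf.

>>> drive_tool:
  fingers: [1,1,1,1,1,1,1,1,1,1,1,1,1,1,1,1,1,1,1,1]
  linear:
    - [0.15,-0.93,-0.12]
    - [0.15,-0.93,-0.12]
    - [0.15,-0.93,-0.13]
    - [0.15,-0.93,-0.13]
    - [0.06,-0.74,0]
    - [0.06,-0.74,0]
    - [0.16,-0.72,0]
    - [0.16,-0.72,0]
    - [0.26,-0.7,0]
    - [0.26,-0.7,0]
    - [0.36,-0.65,0]
    - [0.36,-0.65,0]
    - [0.45,-0.6,0]
    - [0.45,-0.6,0]
    - [0.52,-0.53,0]
    - [0.52,-0.53,0]
    - [0.59,-0.45,0]
    - [0.59,-0.45,0]
    - [0.65,-0.36,0]
    - [0.65,-0.36,0]
  dr:
    - [0,0,0]
    - [0,0,0]
    - [0,0,0]
    - [0,0,0]
    - [0,0,0]
    - [0,0,0]
    - [0,0,0]
    - [0,0,0]
    - [0,0,0]
    - [0,0,0]
    - [0,0,0]
    - [0,0,0]
    - [0,0,0]
    - [0,0,0]
    - [0,0,0]
    - [0,0,0]
    - [0,0,0]
    - [0,0,0]
    - [0,0,0]
    - [0,0,0]

```text
t: 32.6
eef_pos: [544.2, 37.0, 380.7]
ee_rot: [0.999, -0.036, 0.001, 0.001]
contact_force: [-1.9, -0.4, -0.4]
width: -0.1
grasp_force: 0.0
```

>>> drive_tool:
  fingers: [1,1,1,1,1]
  linear:
    - [0.46,-0.18,0]
    - [0.46,-0.18,0]
    - [0.46,-0.18,0]
    - [0.48,-0.11,0]
    - [0.48,-0.11,0]
  dr:
    - [0,0,0]
    - [0,0,0]
    - [0,0,0]
    - [0,0,0]
    - [0,0,0]

```text
t: 33.1
eef_pos: [567.9, 42.6, 380.8]
ee_rot: [0.999, -0.036, 0.001, 0.001]
contact_force: [-1.4, -0.9, -0.3]
width: 0.1
grasp_force: 0.0
```

>>> drive_tool:
  fingers: [1,1,1]
  linear:
    - [0.25,0,0]
    - [0.2,0,0]
    - [0,0,0]
  dr:
    - [0,0,0]
    - [0,0,0]
    - [0,0,0]

```text
t: 33.4
eef_pos: [570.0, 42.3, 380.1]
ee_rot: [0.999, -0.036, -0.002, 0.001]
contact_force: [-7.2, 0.6, 1.8]
width: 0.4
grasp_force: 0.0
```

>>> drive_tool:
  fingers: [1,1]
  linear:
    - [0.2,0,0]
    - [0,0,0]
  dr:
    - [0,0,0]
    - [0,0,0]

```text
t: 33.6
eef_pos: [570.6, 42.1, 379.7]
ee_rot: [0.999, -0.036, -0.004, 0.001]
contact_force: [-12.6, -0.3, 3.6]
width: 0.1
grasp_force: 0.0
```

>>> drive_tool:
  fingers: [1,1,1,1,1,1,1,1,1,1,1,1,1,1,1,1,1]
  linear:
    - [-0.8,0,0]
    - [-1.5,0,0]
    - [-2,0,0]
    - [-2,0,0]
    - [-2,0,0]
    - [-1.5,0,-1.5]
    - [0,1.5,-1.5]
    - [0,2,-1.5]
    - [0,2,-1.5]
    - [0,2,-1.5]
    - [0,2,0]
    - [0,2,0]
    - [0,2,0]
    - [0,2,0]
    - [0,2,0]
    - [0,1,0]
    - [0,0,0]
  dr:
    - [0,0,0]
    - [0,0,0]
    - [0,0,0]
    - [0,0,0]
    - [0,0,0]
    - [0,0,0]
    - [0,0,0]
    - [0,0,0]
    - [0,0,0]
    - [0,0,0]
    - [0,0,0]
    - [0,0,0]
    - [0,0,0]
    - [0,0,0]
    - [0,0,0]
    - [0,0,0]
    - [0,0,0]

```text
t: 35.3
eef_pos: [463.1, -136.2, 456.1]
ee_rot: [0.999, -0.037, 0.002, 0.001]
contact_force: [-0.2, -0.7, -0.8]
width: -0.1
grasp_force: 0.0
```

```bash
python3 chk.py; python3 -c "
from d import *
p=ctrl.read_camera('scene'); cv2.imwrite('pics/s6.png',p['pixels'][80:360,140:540,::-1]); t=ctrl.read_camera('top'); cv2.imwrite('pics/f.png',np.vstack([cv2.resize(p['pixels'][130:330,180:480],(600,400)),cv2.resize(t['pixels'][80:280,170:470],(600,400))])[::1,:,::-1][:, :] if 0 else np.hstack([cv2.resize(p['pixels'][130:330,190:400],(390,371)),cv2.resize(t['pixels'][80:280,210:420],(390,371))])[:,:,::-1])"
```

```text
-140 459 -19.6 | -120 468 -19.5 | -100 471 -19.3 | -80 465 -18.9 | -60 471 -18.5 | -40 471 -18.4 | -20 468 -18.3 | 0 460 -17.1 | 20 469 -17.1 | 40 470 -17.5 | 60 468 -17.2 | 80 469 -16.2 | 100 468 -16.8 | 120 428 -16.1 | 
-140 440 -16.2 | -120 493 -17.6 | -100 511 -17.3 | -80 500 -17.6 | -60 504 -17.9 | -40 508 -16.8 | -20 516 -17.2 | 0 523 -16.5 | 20 513 -15.1 | 40 525 -15.1 | 60 522 -15.4 | 80 534 -16.2 | 100 533 -14.5 | 120 543 -14.4 |
```

View pics/f.png

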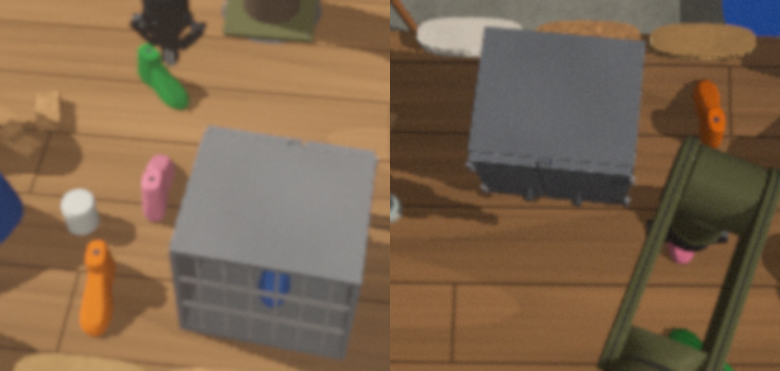

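Both leaves lie flat and shut at local x ≈ -16 to -19 mm. The blue last shows through the back bars at (273,287), toe to the back, and the other things are where they were.

```bash
python3 -c "
from workcell import ctrl
print(ctrl.sign_off())"
```

```text
the job is handed in; nothing more can be done
None
```

The blue last stands toe-first on its sole in the locker, with its heel about 10 mm inside the mouth. I shut the left leaf first and then the right, so the flange laps the rebate, and handed the job in at about 35 s with the other things not moved.

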